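Turn two mounting plates face down into their tacking bays

ROBOT

A 6-joint arm with a two-finger parallel gripper is mounted at the origin on the work surface; the furniture and walls round the work are solid. World frame = base frame: x ahead of the robot, y to its left, z up, the work surface at z = 0. Lengths are in m, angles in degrees, forces in N, time in s.
With the tool pointing down it reaches from about 0.375 to 0.825 m from the base axis. Payload 5.5 kg.
Tool frame: the origin (TCP) lies at the very end of the fingers, on their centre line; the grasp point (between the pads) lies hold_point_z behind it (hold_point_z is the distance from the TCP to the grasp point, in m); z points along the fingers, y is the line along which they close (so a half turn about z gives the same grasp; the last joint's range is limited). The gripper opens to 85 mm and grips with 20 to 120 N. Pads are 22 mm wide; open, the fingers measure 114 mm over their backs; the gripper's body (76 mm by 85 mm) begins 54 mm behind the grasp point. The pads swing forward as they close: fully open they stand 13 mm farther back than shut.
Start: joints at [-75.115, 17.962, -2.699, 69.339, 0, 90], TCP at [0.154, -0.58, 0.231] pointing down, gripper open.
Joint ranges: [-152.73, 152.73], [-39.44, 99.34], [-58.76, 71.6], [-118.89, 123.64], [-81.53, 83.1], [-180, 180]. Speed limits (degrees/s): [136.94, 136.94, 172.46, 180, 180, 180].

INTERFACE

Orientations are given as a 3x3 rotation matrix whose columns are the frame's x, y, z axes.
In Python, from bench import get_state, camera, hand_in, hold_point_z gives the robot as it stands. The module is installed in compiled form; this text tells all that it offers.
- The arm moves only by the tool arm_command, never from a script. Its argument "plan" is a list of rows, each an object of numbers: "tx", "ty", "tz": the shift along the world's x, y, z in m; "wx", "wy", "wz": the turn, a rotation vector about the world's x, y, z in rad; "claw": the finger opening in m, from 0 to 0.0854. A call has exactly 8 rows; each row is the pose to reach, as a shift and turn from the pose commanded when the call began; what a row does not reach only later rows make up. A row lasts 1/12 s, in which the tool goes at most 41.7 mm and 7.16 degrees, less where a joint would pass 70% of its speed; a pose out of reach is approached as far as the arm can. A call with a gripper value outside its range is refused whole. The fingers move at their own pace and stop on an object; the grip force is fixed at half the most. Time passes only in rows, so rows that repeat a pose let the fingers close, or fill a call up. It gives the time, the measured TCP pose, the force, the opening and the grip force at its end, in the units of the state.
- get_state(): the state, without advancing time (a new reading comes with each control period).
- camera(name): name is "scene" or "top" or "wrist"; returns a dict with "frame" (480x640x3 uint8, red, green, blue), "intrinsics" (3x3 intrinsics, pixels), "extrinsics" (4x4, takes a point from camera to world coordinates); the wrist camera has in their place "T_tool_cam" (4x4, takes a point from camera to tool coordinates, whose origin is the TCP and whose axes are the flange's). Camera axes: x right, y up, looking along -z (the intrinsics and any distortion apply to the point x, -y, -z); pixel columns grow to the right and rows downward; lengths in m; the calibration is good to about 2 mm. A picture is of the moment at which its call begins: read the wrist's pose just before it. There is no depth.
- hand_in(): hands the job in; it is judged then, once.
The state is a dict: "time_s": time; "joints": joint angles; "dq": joint speeds; "tau": joint torques, N m; "ee_pos": TCP position; "eef_rot": TCP orientation; "wrist_force": force on the tool from outside, world axes, zero at the start; "moment": the same for the moment, N m; "width": finger opening in m; "grasp_force": force on a finger pad.
Only numpy, scipy, OpenCV 4.12 (cv2) and the standard library are available. Lean on these libraries where they do the work, as an engineer would, in place of code of your own. Each camera call takes 0.05 s, during which the arm holds its last target. There are 200 camera calls.

TASK

The two steel plates lean in their stands with the bossed face up. Turn each one over and lay it face down (boss underneath, back up) flat on the rails of the low bay that fits its length, between the end stops and square and central on the rails: the long plate in the long bay, the short one in the short bay. You may lean a plate in a stand to change your grip; set the plates down gently without letting one drop or topple over, leave the loose things around them where they are, and let go at the end.

Things in the scene. Friction and masses are not known exactly. Their poses are not given: they have to be found in the camera images.
- long_plate: bare steel plate 126 mm long (x), 56 wide (y), 8 thick (z), about 0.42 kg (varies), told by its length. Face (+z): round boss in the middle, 22 mm across, 5 high, with dark bore, and two countersunk holes; back (-z): flat, two plain holes. Origin: centre of the 8 mm slab. At first it leans in stand_a, boss up, length up the slope, +x end on the ledge
- short_plate: bare steel plate 104 mm long (x), 56 wide (y), 8 thick (z), about 0.35 kg (varies), told by its length. Face (+z): round boss in the middle, 22 mm across, 5 high, with dark bore, and two countersunk holes; back (-z): flat, two plain holes. Origin: centre of the 8 mm slab. At first it leans in stand_b, boss up, length up the slope, +x end on the ledge
- stand_a: fixed stand, grey with two steel rods, holds the long plate at first. Origin: table height, mid-width, z up, y across; base 112 x 52 x 8 mm (x -58 to +54). The rods (10 mm thick, at y = -20 and +20, 30 mm clear between) lie under the plate and lean 32 degrees from vertical, top towards -x. They end 79 mm up the slope from the seat: a plate is free on both sides above that. Both stands are alike
- stand_b: fixed stand, grey with two steel rods, holds the short plate at first. Origin: table height, mid-width, z up, y across; base 112 x 52 x 8 mm (x -58 to +54). The rods (10 mm thick, at y = -20 and +20, 30 mm clear between) lie under the plate and lean 32 degrees from vertical, top towards -x. They end 79 mm up the slope from the seat: a plate is free on both sides above that. Both stands are alike
- stand_a_seat (a point): seat of stand_a, at (30, 0, 24) mm in the stand's frame, same axes. From here the rest plane rises along u = (-0.530, 0, 0.848) and faces n = (0.848, 0, 0.530). A plate's lower end stands on a 50 mm wide ledge square to u through this point, behind a 7 mm high lip 19 mm out along n. A plate leant here, either side up, has its slab centre half its length up u and 4 mm along n (a boss fits between the rods)
- stand_b_seat (a point): seat of stand_b, at (30, 0, 24) mm in the stand's frame, same axes. From here the rest plane rises along u = (-0.530, 0, 0.848) and faces n = (0.848, 0, 0.530). A plate's lower end stands on a 50 mm wide ledge square to u through this point, behind a 7 mm high lip 19 mm out along n. A plate leant here, either side up, has its slab centre half its length up u and 4 mm along n (a boss fits between the rods)
- long_bay_rest (a point): middle, at rail-top height (28 mm over the table), of the fixed bay for the long plate: two aluminium cross rails (12 mm in x, 50 in y, centred at x = -48 and +48) and two end stops 136 mm apart inside, 36 high and wide, on a base strip 36 wide, 6 thick. x along the bay, y across, z up. A plate on the rails has its slab centre 4 mm above this point, its boss free between the rails. Sides are open for fingers
- short_bay_rest (a point): middle, at rail-top height (28 mm over the table), of the fixed bay for the short plate: two aluminium cross rails (12 mm in x, 50 in y, centred at x = -38 and +38) and two end stops 114 mm apart inside, 36 high and wide, on a base strip 36 wide, 6 thick. x along the bay, y across, z up. A plate on the rails has its slab centre 4 mm above this point, its boss free between the rails. Sides are open for fingers
- post_clamp: fixed obstacle, no part of the job: upright screw clamp at the right of the table, reaching 0.29 m above the table. Its post stands 57 mm to the -y side of the origin and its spindle hangs 61 mm to the +y side, over free space below 0.10 m; the origin lies 60 mm below the table top
- ring_blank_0: bystander: steel ring, 64 mm across, 26 mm high; origin under its centre
- steel_rule: bystander: steel rule bar lying flat between the stands and bays, 18 x 155 x 8 mm; origin under its centre, y along its length
- scriber: bystander: thin knurled scriber lying flat, 14 x 150 x 9 mm; origin under its centre, y along its length
- tape_measure: bystander: tape measure standing on its foot, 36 x 80 x 62 mm high; origin under its centre
- paste_pot: bystander: round lidded pot, 70 mm across, 71 mm high; origin under its centre

How it is judged (in metres and radians):
At the end, for the whole second after the job is handed in: Each plate lies at rest and released in the bay of its own length, boss side down: flat within 0.12 rad, slab centre 1.5 to 7.5 mm above the rail tops (4 mm is resting), within 9 mm of the bay's middle along its length and 10 mm across it, length along the bay within 0.14 rad, either end first (x of long_plate in the frame of long_bay_rest between -0.009 and 0.009 m and y of long_plate in the frame of long_bay_rest between -0.01 and 0.01 m and z of long_plate in the frame of long_bay_rest between 0.0015 and 0.0075 m and angle between the x axis of long_plate and the x axis of long_bay_rest, either way round below 0.14 rad and angle between each of long_plate, short_plate's own z axis and vertical above 3.02159 rad and linear speed of each of long_plate, short_plate below 0.02 m/s and contact force between the fingers and long_plate below 0.1 N and x of short_plate in the frame of short_bay_rest between -0.009 and 0.009 m and y of short_plate in the frame of short_bay_rest between -0.01 and 0.01 m and z of short_plate in the frame of short_bay_rest between 0.0015 and 0.0075 m and angle between the x axis of short_plate and the x axis of short_bay_rest, either way round below 0.14 rad and contact force between the fingers and short_plate below 0.1 N); the robot touches nothing.
It fails at once if the long plate drops, or topples over by itself: it spins faster than 5 rad/s or moves faster than 0.6 m/s while the fingers do not touch it (contact force between the fingers and long_plate below 0.2 N and (angular speed of long_plate above 5 rad/s or linear speed of long_plate above 0.6 m/s)).
It fails at once if the short plate drops, or topples over by itself: it spins faster than 5 rad/s or moves faster than 0.6 m/s while the fingers do not touch it (contact force between the fingers and short_plate below 0.2 N and (angular speed of short_plate above 5 rad/s or linear speed of short_plate above 0.6 m/s)).
It fails at once if a loose thing that is no part of the job (ring, steel rule, scriber, tape measure, pot) is shifted by more than 25 mm (distance of any of ring_blank_0, steel_rule, scriber, tape_measure, paste_pot from where it was at the start of the episode above 0.025 m).
It also fails if it takes over 72 s, if anything falls off the work surface, if the arm or the gripper's body presses on something with over 40 N, if the wrist force passes 120 N, or if a joint passes its speed limit or range.

## Working session

There is one attempt and no reset: what is moved stays moved. The work goes in short steps, Python scripts to look and compute and a tool call to move; the robot and the scene stay as the last step left them, time stands still between calls to the robot, and variables do not carry over. Pictures are saved under pics/ and viewed, at most 10 in all, crops included, and the job is handed in when it is done.

Besides the shell and the picture viewer there is one more tool, called after "Call:" as name(argument=value, ...), one argument or row to a line, values as JSON. arm_command: Moves the arm, as the interface text tells. Its arguments: {"type":"object","properties":{"plan":{"type":"array","items":{"type":"object","properties":{"tx":{"type":"number"},"ty":{"type":"number"},"tz":{"type":"number"},"wx":{"type":"number"},"wy":{"type":"number"},"wz":{"type":"number"},"claw":{"type":"number"}}}}},"required":["plan"]}

```bash
mkdir -p pics; python3 - <<'E'
from bench import get_state,camera,hold_point_z
import cv2,numpy as np
np.set_printoptions(precision=4,suppress=True)
print(hold_point_z,get_state())
for n in("top","scene"):
    c=camera(n);cv2.imwrite(f"pics/{n}0.png",c["frame"][...,::-1]);print(c["intrinsics"],c["extrinsics"],[k for k in c])
    np.savez(f"pics/{n}0.npz",**c)
E
```

```text
0.0187 {'time_s': 0.0, 'joints': array([-75.1157,  18.0033,  -2.7563,  69.3396,   0.0002,  90.0007]), 'dq': array([-0.0748,  0.0111,  0.0385, -0.0549,  0.0673,  0.0083]), 'tau': array([ -0.0006, -53.9588,  33.975 ,   0.0191,  -0.0004,   0.    ]), 'ee_pos': array([ 0.154 , -0.5793,  0.2304]), 'eef_rot': array([[ 0.9664,  0.2569, -0.0004],
       [ 0.2569, -0.9664,  0.0017],
       [ 0.    , -0.0017, -1.    ]]), 'wrist_force': array([ 0.3867,  0.3316, -0.6505]), 'moment': array([-0.0166, -0.0162,  0.0094]), 'grasp_force': 0.0, 'width': 0.08529210896080745}
[[549.8634   0.     310.3757]
 [  0.     549.8634 239.2692]
 [  0.       0.       1.    ]] [[-0.0242  0.9968 -0.0766  0.4302]
 [-0.9996 -0.0252 -0.0124  0.0755]
 [-0.0142  0.0763  0.997   1.2621]
 [ 0.      0.      0.      1.    ]] ['frame', 'intrinsics', 'extrinsics']
[[556.8831   0.     315.8627]
 [  0.     556.8831 238.7465]
 [  0.       0.       1.    ]] [[-0.8987  0.3337 -0.2847  0.1508]
 [-0.4384 -0.662   0.6079  0.8055]
 [ 0.0143  0.6711  0.7412  0.9272]
 [ 0.      0.      0.      1.    ]] ['frame', 'intrinsics', 'extrinsics']
```

View pics/top0.png

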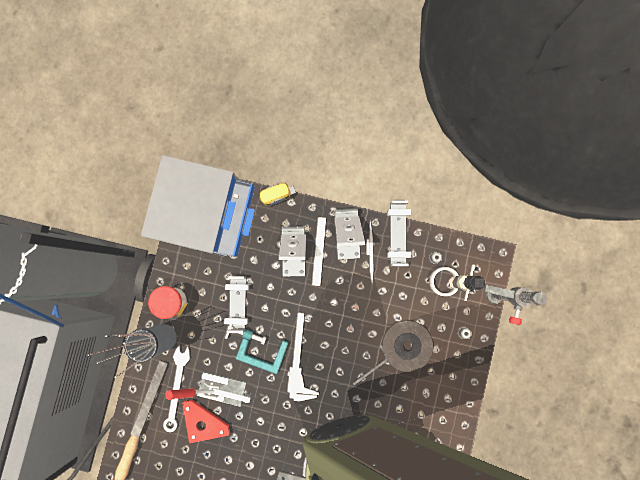

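View pics/scene0.png

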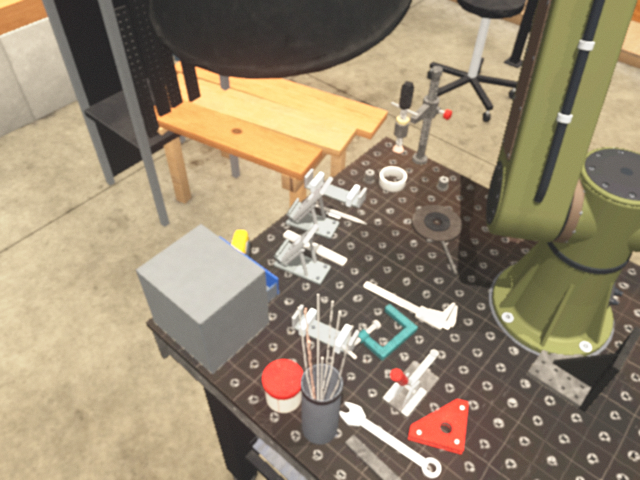

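The top view shows stand_b with the short plate at about (292,250), stand_a with the long plate at about (348,232), the long bay at (399,232) and the short bay at (237,304). The rule is at (318,250) and the scriber at (371,250). The scene view shows the plates facing the robot, with the ledges on the near side.

```bash
cat > h.py <<'E'
import numpy as np,cv2
from bench import get_state,camera
np.set_printoptions(precision=4,suppress=True)
def ray(K,T,p):
    p=np.atleast_2d(p).astype(float)
    d=np.c_[(p[:,0]-K[0,2])/K[0,0],-(p[:,1]-K[1,2])/K[1,1],-np.ones(len(p))]
    return T[:3,3],d@T[:3,:3].T
def onz(K,T,p,z):
    o,d=ray(K,T,p);return o+d*((z-o[2])/d[:,2])[:,None]
def proj(K,T,P):
    q=(np.atleast_2d(P)-T[:3,3])@T[:3,:3];return np.c_[K[0,2]-K[0,0]*q[:,0]/q[:,2],K[1,2]+K[1,1]*q[:,1]/q[:,2]]
def wrist(name):
    s=get_state();c=camera("wrist");T=np.eye(4);T[:3,:3]=s["eef_rot"];T[:3,3]=s["ee_pos"]
    cv2.imwrite(f"pics/{name}.png",c["frame"][...,::-1]);T=T@c["T_tool_cam"]
    np.savez(f"pics/{name}.npz",K=c["intrinsics"],T=T,frame=c["frame"]);return c["intrinsics"],T
E
python3 - <<'E'
from h import *
c=np.load("pics/top0.npz");K,T=c["intrinsics"],c["extrinsics"]
f=c["frame"][190:345,215:425,::-1]
cv2.imwrite("pics/crop0.png",cv2.resize(f,None,fx=3.75,fy=3.75,interpolation=cv2.INTER_CUBIC))
for n,p,z in(("a",(348,232),.06),("b",(292,250),.06),("lb",(399,232),.03),("sb",(237,304),.03),("clamp",(505,295),.2)):print(n,onz(K,T,p,z))
w=camera("wrist");print(w["T_tool_cam"],w["intrinsics"])
E
```

```text
a [[0.5364 0.0075 0.06  ]]
b [[0.5    0.1312 0.06  ]]
lb [[ 0.5362 -0.1085  0.03  ]]
sb [[0.3841 0.258  0.03  ]]
clamp [[ 0.3955 -0.281   0.2   ]]
[[ 0.001   0.9655  0.2604  0.0662]
 [ 1.     -0.0011  0.0004 -0.0007]
 [ 0.0007  0.2604 -0.9655 -0.1427]
 [ 0.      0.      0.      1.    ]] [[373.1858   0.     323.4515]
 [  0.     373.1858 245.4635]
 [  0.       0.       1.    ]]
```

View pics/crop0.png

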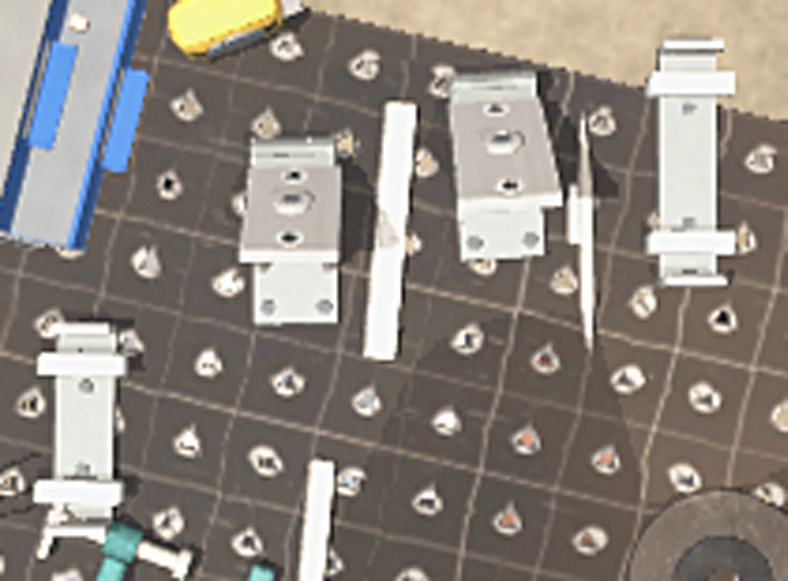

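The plates' upper ends lean towards the robot and the ledges are on the far side, so a top-end grip points away from the robot. In the crop, stand_b's plate is at (295,210), stand_a's at (505,140), the long bay at (690,160) and the short bay at (80,425). I'll raise the arm and move over the work for a closer look.

Call:
arm_command(
  plan=[
    {"tz": 0.04},
    {"tz": 0.08},
    {"tz": 0.12},
    {"tz": 0.16},
    {"tz": 0.2},
    {"tx": 0.02,"ty": 0.033,"tz": 0.2,"wz": 0.1},
    {"tx": 0.04,"ty": 0.066,"tz": 0.2,"wz": 0.2},
    {"tx": 0.06,"ty": 0.1,"tz": 0.2,"wz": 0.3},
  ],
)

```text
schema error: expected keys tx, ty, tz, wx, wy, wz, claw
```

Call:
arm_command(
  plan=[
    {"tx": 0.017,"ty": 0.029,"wz": 0.06},
    {"tx": 0.035,"ty": 0.058,"wz": 0.12},
    {"tx": 0.052,"ty": 0.087,"wz": 0.18},
    {"tx": 0.07,"ty": 0.115,"wz": 0.25},
    {"tx": 0.087,"ty": 0.144,"wz": 0.31},
    {"tx": 0.105,"ty": 0.173,"wz": 0.37},
    {"tx": 0.122,"ty": 0.2,"wz": 0.43},
    {"tx": 0.14,"ty": 0.23,"wz": 0.5},
  ],
)

```text
schema error: expected keys tx, ty, tz, wx, wy, wz, claw
```

Call:
arm_command(
  plan=[
    {"tx": 0.02,"ty": 0.035,"tz": -0.01,"wz": 0.07},
    {"tx": 0.04,"ty": 0.07,"tz": -0.03,"wz": 0.14},
    {"tx": 0.06,"ty": 0.105,"tz": -0.05,"wz": 0.21},
    {"tx": 0.08,"ty": 0.14,"tz": -0.07,"wz": 0.28},
    {"tx": 0.1,"ty": 0.175,"tz": -0.09,"wz": 0.35},
    {"tx": 0.12,"ty": 0.21,"tz": -0.11,"wz": 0.42},
    {"tx": 0.14,"ty": 0.24,"tz": -0.13,"wz": 0.5},
    {"tx": 0.146,"ty": 0.25,"tz": -0.13,"wz": 0.51},
  ],
)

```text
schema error: expected keys tx, ty, tz, wx, wy, wz, claw
```

```bash
python3 - <<'E'
from h import *
s=get_state();print(s["ee_pos"],s["eef_rot"],s["joints"],s["time_s"])
K,T=wrist("w1");print(T)
E
```

```text
[ 0.154  -0.5795  0.2306] [[ 0.9664  0.2569 -0.0003]
 [ 0.2569 -0.9664  0.0013]
 [-0.     -0.0013 -1.    ]] [-75.1155  17.9961  -2.7385  69.3403  -0.0007  89.998 ] 0.15
[[ 0.2579  0.9327  0.2521  0.2179]
 [-0.9662  0.2495  0.0653 -0.562 ]
 [-0.002  -0.2604  0.9655  0.3733]
 [ 0.      0.      0.      1.    ]]
```

View pics/w1.png

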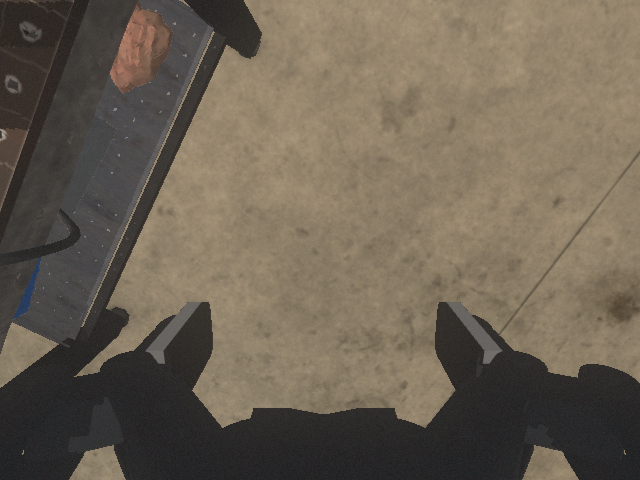

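The arm hasn't moved, because each row needs all seven keys. That picture shows only the floor and the open fingers, at (180,330) and (465,330). I'll resend with full rows.

Call:
arm_command(
  plan=[
    {"tx": 0,"ty": 0,"tz": 0.04,"wx": 0,"wy": 0,"wz": 0,"claw": 0.04},
    {"tx": 0,"ty": 0,"tz": 0.08,"wx": 0,"wy": 0,"wz": 0,"claw": 0.04},
    {"tx": 0,"ty": 0,"tz": 0.12,"wx": 0,"wy": 0,"wz": 0,"claw": 0.04},
    {"tx": 0,"ty": 0,"tz": 0.16,"wx": 0,"wy": 0,"wz": 0,"claw": 0.04},
    {"tx": 0,"ty": 0,"tz": 0.2,"wx": 0,"wy": 0,"wz": 0,"claw": 0.04},
    {"tx": 0.02,"ty": 0.033,"tz": 0.2,"wx": 0,"wy": 0,"wz": 0.1,"claw": 0.04},
    {"tx": 0.04,"ty": 0.066,"tz": 0.2,"wx": 0,"wy": 0,"wz": 0.2,"claw": 0.04},
    {"tx": 0.06,"ty": 0.1,"tz": 0.2,"wx": 0,"wy": 0,"wz": 0.3,"claw": 0.04},
  ],
)

```text
time_s: 0.87
ee_pos: [0.2148, -0.48, 0.4318]
eef_rot: [[0.846, 0.534, 0.001], [0.534, -0.846, -0.002], [-0.0, 0.002, -1.0]]
wrist_force: [1.9, -0.6, 1.2]
width: 0.0401
grasp_force: 0.0
```

Call:
arm_command(
  plan=[
    {"tx": 0.017,"ty": 0.029,"tz": 0,"wx": 0,"wy": 0,"wz": 0.06,"claw": 0.04},
    {"tx": 0.035,"ty": 0.058,"tz": 0,"wx": 0,"wy": 0,"wz": 0.12,"claw": 0.04},
    {"tx": 0.052,"ty": 0.087,"tz": 0,"wx": 0,"wy": 0,"wz": 0.18,"claw": 0.04},
    {"tx": 0.07,"ty": 0.115,"tz": 0,"wx": 0,"wy": 0,"wz": 0.25,"claw": 0.04},
    {"tx": 0.087,"ty": 0.144,"tz": 0,"wx": 0,"wy": 0,"wz": 0.31,"claw": 0.04},
    {"tx": 0.105,"ty": 0.173,"tz": 0,"wx": 0,"wy": 0,"wz": 0.37,"claw": 0.04},
    {"tx": 0.122,"ty": 0.2,"tz": 0,"wx": 0,"wy": 0,"wz": 0.43,"claw": 0.04},
    {"tx": 0.14,"ty": 0.23,"tz": 0,"wx": 0,"wy": 0,"wz": 0.5,"claw": 0.04},
  ],
)

```text
time_s: 1.53
ee_pos: [0.3545, -0.2485, 0.4313]
eef_rot: [[0.487, 0.873, 0.0], [0.873, -0.487, -0.0], [-0.0, 0.0, -1.0]]
wrist_force: [0.9, -0.8, -0.0]
width: 0.04
grasp_force: 0.0
```

Call:
arm_command(
  plan=[
    {"tx": 0.02,"ty": 0.035,"tz": -0.01,"wx": 0,"wy": 0,"wz": 0.07,"claw": 0.04},
    {"tx": 0.04,"ty": 0.07,"tz": -0.03,"wx": 0,"wy": 0,"wz": 0.14,"claw": 0.04},
    {"tx": 0.06,"ty": 0.105,"tz": -0.05,"wx": 0,"wy": 0,"wz": 0.21,"claw": 0.04},
    {"tx": 0.08,"ty": 0.14,"tz": -0.07,"wx": 0,"wy": 0,"wz": 0.28,"claw": 0.04},
    {"tx": 0.1,"ty": 0.175,"tz": -0.09,"wx": 0,"wy": 0,"wz": 0.35,"claw": 0.04},
    {"tx": 0.12,"ty": 0.21,"tz": -0.11,"wx": 0,"wy": 0,"wz": 0.42,"claw": 0.04},
    {"tx": 0.14,"ty": 0.24,"tz": -0.13,"wx": 0,"wy": 0,"wz": 0.5,"claw": 0.04},
    {"tx": 0.146,"ty": 0.25,"tz": -0.13,"wx": 0,"wy": 0,"wz": 0.51,"claw": 0.04},
  ],
)

```text
time_s: 2.2
ee_pos: [0.5, 0.0029, 0.2985]
eef_rot: [[-0.004, 1.0, -0.003], [1.0, 0.004, 0.001], [0.001, -0.003, -1.0]]
wrist_force: [-0.4, -1.0, 0.6]
width: 0.0401
grasp_force: 0.0
```

```bash
python3 - <<'E'
from h import *
s=get_state();print(s["ee_pos"],s["eef_rot"],s["joints"],s["time_s"])
K,T=wrist("w2");print(T)
E
```

```text
[0.5    0.0029 0.2985] [[-0.0044  1.     -0.0029]
 [ 1.      0.0044  0.0007]
 [ 0.0007 -0.0029 -1.    ]] [ 0.3108  6.1529 -8.7134 75.2978  0.0382 90.0608] 2.2
[[ 1.     -0.006   0.0017  0.5004]
 [ 0.0054  0.9658  0.2591  0.0694]
 [-0.0032 -0.2591  0.9659  0.4412]
 [ 0.      0.      0.      1.    ]]
```

View pics/w2.png

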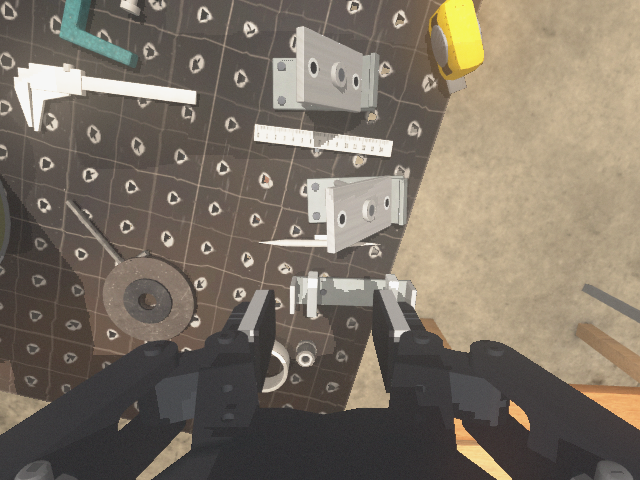

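The wrist view shows the short plate in stand_b around (335,75), the long plate in stand_a around (365,212), the long bay around (353,293), the rule at (323,140) and the scriber at (320,243). I'll enlarge it to pick corners.

```bash
python3 - <<'E'
from h import *
f=np.load("pics/w2.npz")["frame"][...,::-1]
a=cv2.resize(f[20:120,262:392],None,fx=3,fy=3,interpolation=cv2.INTER_CUBIC)
b=cv2.resize(f[165:265,297:427],None,fx=3,fy=3,interpolation=cv2.INTER_CUBIC)
c=cv2.resize(f[265:325,285:425],None,fx=2.8,fy=2.8,interpolation=cv2.INTER_CUBIC)
t=np.load("pics/top0.npz")["frame"][270:340,215:270,::-1]
t=cv2.resize(t,None,fx=6,fy=6,interpolation=cv2.INTER_CUBIC)
m=np.zeros((600,795,3),np.uint8);m[:300,:390]=a;m[300:,:390]=b;m[:168,400:792]=c;m[175:595,400:730]=t
cv2.imwrite("pics/m1.png",m)
E
```

```text
(no output)
```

View pics/m1.png

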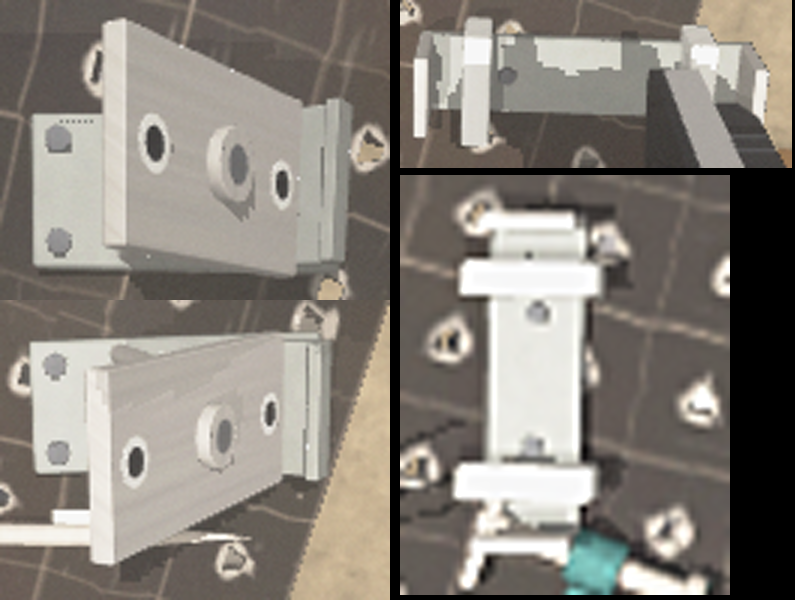

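The enlarged view gives these pixels in m1. Short plate: top face corners (127,22) and (127,245), base corners (33,115) and (33,268), boss (238,165). Long plate: top face corners (112,370) and (112,563), base corners (32,343) and (36,473), boss (222,437). Short bay rail centres are (530,278) and (525,482).

```bash
python3 - <<'E'
from h import *
w=np.load("pics/w2.npz");K,T=w["K"],w["T"]
t=np.load("pics/top0.npz");K2,T2=t["intrinsics"],t["extrinsics"]
A=lambda p:np.array(p)/3+[262,20]
B=lambda p:(np.array(p)-[0,300])/3+[297,165]
C=lambda p:(np.array(p)-[400,0])/2.8+[285,265]
D=lambda p:(np.array(p)-[400,175])/6+[215,270]
G=lambda p:np.array(p)/3.75+[215,190]
def rep(n,f,L,fc,bc,boss):
    F=onz(K,T,f(fc),.024+L*.848+.008*.53);Bc=onz(K,T,f(bc),.008);bo=onz(K,T,f(boss),.024+L/2*.848+.013*.53)[0]
    yf=np.degrees(np.arctan2(*((F[0]-F[1])[:2]*[-1,1])));yb=np.degrees(np.arctan2(*((Bc[0]-Bc[1])[:2]*[-1,1])))
    ax=Bc.mean(0)[:2];
    print(n,"facecorn",F,np.linalg.norm(F[0]-F[1]),yf,"\nbase",Bc,np.linalg.norm(Bc[0]-Bc[1]),yb,"\nboss",bo)
    y=np.radians((yf+yb)/2);x=np.array([np.cos(y),np.sin(y)])
    print(" origins:",F.mean(0)[:2]-x*(.030-L*.53+.008*.848),ax+x*.058,bo[:2]-x*(.030-L/2*.53+.013*.848))
rep("short",A,.104,[(127,22),(127,245)],[(33,115),(33,268)],(238,165))
rep("long",B,.126,[(112,370),(112,563)],[(32,343),(36,473)],(222,437))
# top-camera boss check (crop0)
print("top boss s",onz(K2,T2,G((292,203)),.024+.052*.848+.0069),"l",onz(K2,T2,G((504,143)),.024+.063*.848+.0069))
l=onz(K2,T2,G([(691,83),(691,241)]),.028);s=onz(K2,T2,D([(530,278),(525,482)]),.028)
for n,v in(("lb",l),("sb",s)):
    d=v[0]-v[1];print(n,v.mean(0),np.linalg.norm(d),np.degrees(np.arctan2(d[1],d[0])))
# wrist long bay: left rail top (near z .028) corners, left end
print(onz(K,T,C([(463,67),(490,67)]),.028),onz(K,T,C([(466,20),(491,20),(462,65),(489,65)]),.028))
E
```

```text
short facecorn [[0.484  0.1581 0.1164]
 [0.4835 0.1037 0.1164]] 0.054341272912378766 -0.45297244352054555 
base [[0.4451 0.1581 0.008 ]
 [0.4435 0.1072 0.008 ]] 0.051002063220151966 -1.6992292609279884 
boss [0.5151 0.1309 0.075 ]
 origins: [0.5021 0.1306] [0.5023 0.1316] [0.5016 0.1312]
long facecorn [[ 0.5085  0.0355  0.1351]
 [ 0.5092 -0.0191  0.1351]] 0.0546140265548076 0.7403428260596758 
base [[ 0.4811  0.0316  0.008 ]
 [ 0.4824 -0.019   0.008 ]] 0.05066043088294585 1.463391806472437 
boss [0.5455 0.0087 0.0843]
 origins: [0.5388 0.0088] [0.5397 0.0074] [0.5378 0.0085]
top boss s [[0.5118 0.1283 0.075 ]] l [[0.5425 0.0056 0.0843]]
lb [ 0.5337 -0.1093  0.028 ] 0.09507070112532715 -2.0900867885988967
sb [0.3838 0.2599 0.028 ] 0.07554640168276164 -2.2106752890980155
[[ 0.4811 -0.0949  0.028 ]
 [ 0.4925 -0.0948  0.028 ]] [[ 0.4824 -0.0739  0.028 ]
 [ 0.4929 -0.0738  0.028 ]
 [ 0.4807 -0.094   0.028 ]
 [ 0.4921 -0.0939  0.028 ]]
```

Positions agree to a few millimetres. I'll take four close views, one each over stand_a, the long bay, stand_b and the short bay, to firm up the numbers.

Call:
arm_command(
  plan=[
    {"tx": 0.01,"ty": 0.002,"tz": -0.02,"wx": 0,"wy": 0,"wz": 0,"claw": 0.04},
    {"tx": 0.02,"ty": 0.004,"tz": -0.04,"wx": 0,"wy": 0,"wz": 0,"claw": 0.04},
    {"tx": 0.03,"ty": 0.006,"tz": -0.06,"wx": 0,"wy": 0,"wz": 0,"claw": 0.04},
    {"tx": 0.04,"ty": 0.008,"tz": -0.08,"wx": 0,"wy": 0,"wz": 0,"claw": 0.04},
    {"tx": 0.04,"ty": 0.008,"tz": -0.1,"wx": 0,"wy": 0,"wz": 0,"claw": 0.04},
    {"tx": 0.04,"ty": 0.008,"tz": -0.1,"wx": 0,"wy": 0,"wz": 0,"claw": 0.04},
    {"tx": 0.04,"ty": 0.008,"tz": -0.1,"wx": 0,"wy": 0,"wz": 0,"claw": 0.04},
    {"tx": 0.04,"ty": 0.008,"tz": -0.1,"wx": 0,"wy": 0,"wz": 0,"claw": 0.04},
  ],
)

```text
time_s: 2.92
ee_pos: [0.5403, 0.0079, 0.2024]
eef_rot: [[0.001, 1.0, 0.001], [1.0, -0.001, -0.0], [-0.0, 0.001, -1.0]]
wrist_force: [0.6, 0.6, 0.1]
width: 0.0397
grasp_force: 0.0
```

```bash
python3 -c "
from h import *
print(wrist('v1')[1])"
```

```text
[[ 1.      0.0004 -0.0003  0.5405]
 [-0.0003  0.9657  0.2598  0.0745]
 [ 0.0004 -0.2598  0.9657  0.3451]
 [ 0.      0.      0.      1.    ]]
```

Call:
arm_command(
  plan=[
    {"tx": 0,"ty": -0.02,"tz": 0,"wx": 0,"wy": 0,"wz": 0,"claw": 0.04},
    {"tx": 0,"ty": -0.04,"tz": 0,"wx": 0,"wy": 0,"wz": 0,"claw": 0.04},
    {"tx": 0,"ty": -0.06,"tz": 0,"wx": 0,"wy": 0,"wz": 0,"claw": 0.04},
    {"tx": 0,"ty": -0.08,"tz": 0,"wx": 0,"wy": 0,"wz": 0,"claw": 0.04},
    {"tx": 0,"ty": -0.1,"tz": 0,"wx": 0,"wy": 0,"wz": 0,"claw": 0.04},
    {"tx": 0,"ty": -0.1,"tz": 0,"wx": 0,"wy": 0,"wz": 0,"claw": 0.04},
    {"tx": 0,"ty": -0.1,"tz": 0,"wx": 0,"wy": 0,"wz": 0,"claw": 0.04},
    {"tx": 0,"ty": -0.1,"tz": 0,"wx": 0,"wy": 0,"wz": 0,"claw": 0.04},
  ],
)

```text
time_s: 3.63
ee_pos: [0.5406, -0.0917, 0.2024]
eef_rot: [[0.001, 1.0, 0.002], [1.0, -0.001, 0.0], [0.0, 0.002, -1.0]]
wrist_force: [0.3, -1.1, 0.6]
width: 0.0397
grasp_force: 0.0
```

```bash
python3 -c "
from h import *
print(wrist('v2')[1])"
```

```text
[[ 1.      0.0006 -0.0012  0.5407]
 [-0.0003  0.9657  0.2595 -0.0252]
 [ 0.0013 -0.2595  0.9657  0.3451]
 [ 0.      0.      0.      1.    ]]
```

Call:
arm_command(
  plan=[
    {"tx": -0.005,"ty": 0.038,"tz": 0,"wx": 0,"wy": 0,"wz": 0,"claw": 0.04},
    {"tx": -0.01,"ty": 0.076,"tz": 0,"wx": 0,"wy": 0,"wz": 0,"claw": 0.04},
    {"tx": -0.015,"ty": 0.114,"tz": 0,"wx": 0,"wy": 0,"wz": 0,"claw": 0.04},
    {"tx": -0.02,"ty": 0.15,"tz": 0,"wx": 0,"wy": 0,"wz": 0,"claw": 0.04},
    {"tx": -0.025,"ty": 0.19,"tz": 0,"wx": 0,"wy": 0,"wz": 0,"claw": 0.04},
    {"tx": -0.03,"ty": 0.225,"tz": 0,"wx": 0,"wy": 0,"wz": 0,"claw": 0.04},
    {"tx": -0.03,"ty": 0.225,"tz": 0,"wx": 0,"wy": 0,"wz": 0,"claw": 0.04},
    {"tx": -0.03,"ty": 0.225,"tz": 0,"wx": 0,"wy": 0,"wz": 0,"claw": 0.04},
  ],
)

```text
time_s: 4.35
ee_pos: [0.5095, 0.1357, 0.2016]
eef_rot: [[-0.004, 1.0, 0.0], [1.0, 0.004, 0.0], [0.0, 0.0, -1.0]]
wrist_force: [0.3, -0.3, -1.1]
width: 0.0398
grasp_force: 0.0
```

```bash
python3 -c "
from h import *
print(wrist('v3')[1])"
```

```text
[[ 1.     -0.005  -0.0014  0.5094]
 [ 0.0052  0.9657  0.2596  0.2022]
 [ 0.     -0.2596  0.9657  0.3443]
 [ 0.      0.      0.      1.    ]]
```

Call:
arm_command(
  plan=[
    {"tx": -0.02,"ty": 0.02,"tz": 0.01,"wx": 0,"wy": 0,"wz": 0,"claw": 0.04},
    {"tx": -0.04,"ty": 0.04,"tz": 0.02,"wx": 0,"wy": 0,"wz": 0,"claw": 0.04},
    {"tx": -0.06,"ty": 0.06,"tz": 0.03,"wx": 0,"wy": 0,"wz": 0,"claw": 0.04},
    {"tx": -0.08,"ty": 0.08,"tz": 0.04,"wx": 0,"wy": 0,"wz": 0,"claw": 0.04},
    {"tx": -0.1,"ty": 0.1,"tz": 0.05,"wx": 0,"wy": 0,"wz": 0,"claw": 0.04},
    {"tx": -0.12,"ty": 0.115,"tz": 0.05,"wx": 0,"wy": 0,"wz": 0,"claw": 0.04},
    {"tx": -0.12,"ty": 0.115,"tz": 0.05,"wx": 0,"wy": 0,"wz": 0,"claw": 0.04},
    {"tx": -0.12,"ty": 0.115,"tz": 0.05,"wx": 0,"wy": 0,"wz": 0,"claw": 0.04},
  ],
)

```text
time_s: 5.07
ee_pos: [0.39, 0.2478, 0.2517]
eef_rot: [[0.0, 1.0, 0.001], [1.0, -0.0, -0.0], [-0.0, 0.001, -1.0]]
wrist_force: [0.0, -0.6, 0.6]
width: 0.0398
grasp_force: 0.0
```

```bash
python3 - <<'E'
from h import *
print(wrist('v4')[1])
m=np.zeros((600,800,3),np.uint8)
for i in range(4):
    f=np.load(f"pics/v{i+1}.npz")["frame"][120:320,190:456,::-1] if i!=3 else np.load("pics/v4.npz")["frame"][120:320,190:456,::-1]
    r,c=divmod(i,2);m[r*300:r*300+300,c*400:c*400+399]=cv2.resize(f,(399,300),interpolation=cv2.INTER_CUBIC)
cv2.imwrite("pics/m2.png",m)
E
```

```text
[[ 1.     -0.0006 -0.0008  0.3902]
 [ 0.0008  0.9657  0.2598  0.3143]
 [ 0.0006 -0.2598  0.9657  0.3943]
 [ 0.      0.      0.      1.    ]]
```

View pics/m2.png

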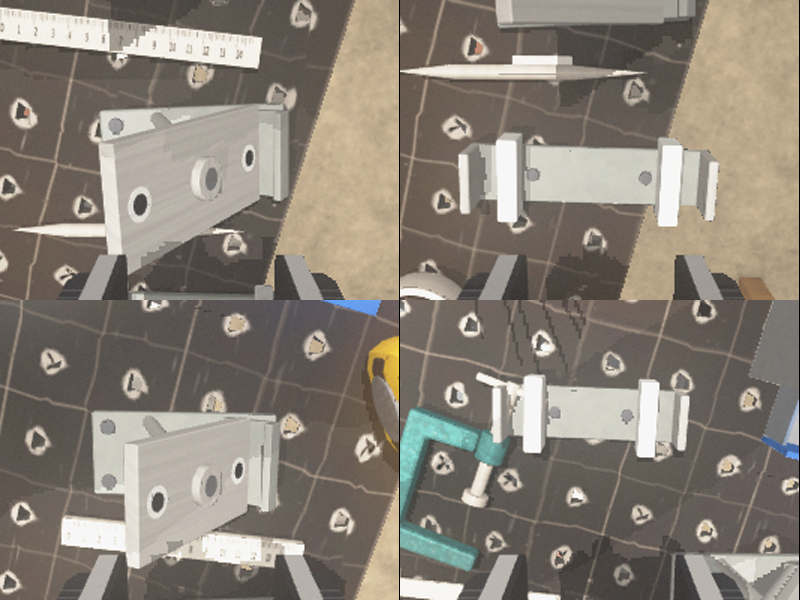

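The close views show both bays' white rails clearly, with the long bay's at (509,178) and (669,182) and the short bay's at (535,415) and (648,418). Boss and hole centres are also clear: long plate (209,179), (140,205), (249,158); short plate (209,485), (158,502), (238,471). Next I'll fit the stand poses by least squares and the rails by a white mask.

```bash
python3 - <<'E'
from h import *
from scipy.optimize import least_squares
L=lambda n:(lambda w:(w["K"],w["T"],w["frame"]))(np.load(f"pics/{n}.npz"))
A=lambda p:np.array(p)/3+[262,20]
B=lambda p:(np.array(p)-[0,300])/3+[297,165]
M=lambda p,i:(np.array(p)-[400*(i%2),300*(i//2)])/1.5+[190,120]
u=np.array([-.53,0,.848]);n=np.array([.848,0,.53]);seat=np.array([.03,0,.024]);e=np.array([0,1,0])
def model(L0,h):
    return dict(b1=[-.058,.026,.008],b2=[-.058,-.026,.008],boss=seat+u*L0/2+n*.013,h1=seat+u*(L0/2+h)+n*.008,h2=seat+u*(L0/2-h)+n*.008,
      c1=seat+u*L0+n*.008+e*.028,c2=seat+u*L0+n*.008-e*.028)
def fit(L0,obs,g):
    def f(q):
        c,s=np.cos(q[2]),np.sin(q[2]);R=np.array([[c,-s,0],[s,c,0],[0,0,1]]);m=model(L0,q[3]);r=[]
        for w,k,p in obs:
            K,T,_=w;P=R@(np.array(m[k])+(0 if k[0]=='b' else e*q[4]))+[q[0],q[1],0];r+=list((proj(K,T,P)[0]-p))
        return np.array(r)
    s=least_squares(f,g,loss="soft_l1");print("x,y,yaw,h,lat",s.x[:2],np.degrees(s.x[2]),s.x[3:]);print(np.round(f(s.x).reshape(-1,2),1).tolist())
w2,v1,v3=L("w2"),L("v1"),L("v3")
fit(.126,[(v1,"b1",M((101,111),0)),(v1,"boss",M((210,179),0)),(v1,"h1",M((140,205),0)),(v1,"h2",M((249,158),0)),
 (w2,"b1",B((32,343))),(w2,"b2",B((36,473))),(w2,"boss",B((222,437))),(w2,"h1",B((134,461))),(w2,"h2",B((270,413))),(w2,"c1",B((112,370))),(w2,"c2",B((112,563)))],[.539,.008,.02,.03,0])
fit(.104,[(v3,"b1",M((93,413),2)),(v3,"b2",M((94,493),2)),(v3,"boss",M((210,485),2)),(v3,"h1",M((158,502),2)),(v3,"h2",M((238,471),2)),(v3,"c1",M((140,441),2)),(v3,"c2",M((141,563),2)),
 (w2,"b1",A((33,115))),(w2,"b2",A((33,268))),(w2,"boss",A((238,165))),(w2,"h1",A((155,143))),(w2,"h2",A((282,184))),(w2,"c1",A((127,22))),(w2,"c2",A((127,245)))],[.502,.131,-.02,.03,0])
for nm,lim in(("v2",(200,300)),("v4",(160,300))):
    K,T,f=L(nm)
    for th in(225,243):
        m=(f.min(2)>th).astype(np.uint8);m[:lim[0]]=0;m[lim[1]:]=0;m[:,:225]=0;m[:,420:]=0
        for c in cv2.findContours(m,0,1)[0]:
            if cv2.contourArea(c)<250:continue
            b=cv2.boxPoints(cv2.minAreaRect(c));P=onz(K,T,b,.028);d=np.linalg.norm(P[0]-P[1]),np.linalg.norm(P[1]-P[2])
            e0=P[1]-P[0] if d[0]>d[1] else P[2]-P[1];print(nm,th,P.mean(0)[:2],np.round(d,4),np.degrees(np.arctan(-e0[0]/e0[1])))
E
```

```text
x,y,yaw,h,lat [0.5386 0.0083] 1.8179745757288073 [0.0495 0.0006]
[[-1.4, -0.6], [1.2, 0.5], [-0.1, -0.5], [0.4, -0.0], [-1.1, -0.7], [-0.8, 0.4], [0.8, 0.2], [0.3, 0.2], [0.1, 0.2], [-0.9, -0.4], [0.4, 1.2]]
x,y,yaw,h,lat [0.5021 0.1315] -1.26687411746766 [ 0.038  -0.0001]
[[-0.7, -0.6], [-0.1, 1.6], [1.2, 0.3], [0.3, -0.6], [0.7, -0.4], [-0.7, 1.8], [-1.3, 4.4], [-0.4, -0.7], [-0.0, 0.4], [0.5, -0.3], [0.4, -0.3], [0.3, 0.3], [0.5, -2.5], [-0.5, -0.2]]
v2 225 [ 0.5816 -0.1091] [0.0488 0.0111] -2.254614216168973
v2 225 [ 0.4859 -0.1063] [0.0111 0.0483] -0.4153138361936965
v2 243 [ 0.5817 -0.1091] [0.0487 0.0107] -1.7771802609638472
v2 243 [ 0.4854 -0.1063] [0.0103 0.048 ] -2.3052444102203298
v4 225 [0.4214 0.2623] [0.0489 0.0112] -2.390355865175281
v4 225 [0.3409 0.2656] [0.0212 0.0491] -1.5266718831896462
v4 243 [0.4214 0.2623] [0.0487 0.0108] -2.7287497255658284
v4 243 [0.3458 0.2656] [0.0096 0.0491] -1.5665216422841666
```

Fits are good to about 1 mm. Now a helper to work out each move from the measured pose to a target in a stand or bay frame, starting with the short plate.

```bash
cat > mv.py <<'E'
from h import *
from scipy.spatial.transform import Rotation as Ro
F=dict(a=(.5386,.0083,0,1.82),b=(.5021,.1315,0,-1.27),lb=(.5337,-.1077,.028,-1.9),sb=(.3836,.264,.028,-2.4))
u=np.array([-.53,0,.848]);n=np.array([.848,0,.53]);seat=np.array([.03,0,.024])
def frame(k):
    x,y,z,a=F[k];return Ro.from_euler("z",a,degrees=True).as_matrix(),np.array([x,y,z])
def go(k,plocal,tilt,ysgn=1,mode="n",label=""):
    """tool z = (sin tilt,0,-cos tilt) in frame k; mode n: tool y in x-z plane; mode y: tool y = ysgn*e_y"""
    Rf,o=frame(k);t=np.radians(tilt);d=np.array([np.sin(t),0,-np.cos(t)])
    y=ysgn*(np.array([np.cos(t),0,np.sin(t)]) if mode=="n" else np.array([0,1.,0]))
    R=Rf@np.c_[np.cross(y,d),y,d];p=Rf@np.array(plocal)+o
    s=get_state();w=Ro.from_matrix(R@s["eef_rot"].T).as_rotvec()
    print(label,"shift",np.round(p-s["ee_pos"],4),"turn",np.round(w,3));return R,p
def on(s,nn):return seat+u*s+n*nn
E
python3 - <<'E'
from mv import *
go("b",on(.19,.006),32,1,"n","pre b");go("b",on(.080,.004),32,1,"n","grip b")
print("u_b",frame("b")[0]@u,"n_b",frame("b")[0]@n);print("u_a",frame("a")[0]@u,"n_a",frame("a")[0]@n)
E
```

```text
pre b shift [ 0.046  -0.1145 -0.0631] turn [-0.006 -0.558 -0.02 ]
grip b shift [ 0.1026 -0.1158 -0.1575] turn [-0.006 -0.558 -0.02 ]
u_b [-0.5299  0.0117  0.848 ] n_b [ 0.8478 -0.0188  0.53  ]
u_a [-0.5297 -0.0168  0.848 ] n_a [0.8476 0.0269 0.53  ]
```

Call:
arm_command(
  plan=[
    {"tx": 0.006,"ty": -0.016,"tz": 0,"wx": -0.001,"wy": -0.08,"wz": -0.002,"claw": 0.04},
    {"tx": 0.012,"ty": -0.032,"tz": 0,"wx": -0.002,"wy": -0.16,"wz": -0.005,"claw": 0.04},
    {"tx": 0.02,"ty": -0.05,"tz": -0.01,"wx": -0.003,"wy": -0.25,"wz": -0.008,"claw": 0.04},
    {"tx": 0.026,"ty": -0.066,"tz": -0.02,"wx": -0.004,"wy": -0.33,"wz": -0.011,"claw": 0.04},
    {"tx": 0.032,"ty": -0.083,"tz": -0.035,"wx": -0.005,"wy": -0.41,"wz": -0.014,"claw": 0.04},
    {"tx": 0.04,"ty": -0.1,"tz": -0.05,"wx": -0.006,"wy": -0.49,"wz": -0.017,"claw": 0.04},
    {"tx": 0.046,"ty": -0.1145,"tz": -0.063,"wx": -0.006,"wy": -0.558,"wz": -0.02,"claw": 0.04},
    {"tx": 0.046,"ty": -0.1145,"tz": -0.063,"wx": -0.006,"wy": -0.558,"wz": -0.02,"claw": 0.04},
  ],
)

```text
time_s: 5.78
ee_pos: [0.4299, 0.1275, 0.1802]
eef_rot: [[0.026, 0.852, 0.522], [1.0, -0.019, -0.019], [-0.006, 0.523, -0.852]]
wrist_force: [-1.8, -0.4, -1.7]
width: 0.04
grasp_force: 0.0
```

```bash
python3 - <<'E'
from mv import *
go("b",on(.080,.004),32,1,"n","grip b");print(get_state()["joints"])
E
```

```text
grip b shift [ 0.0632  0.0042 -0.0863] turn [ 0.006 -0.009  0.003]
[ 27.4777 -19.6426 -55.2756  26.2839 -14.9333 115.088 ]
```

Call:
arm_command(
  plan=[
    {"tx": 0.011,"ty": 0.001,"tz": -0.014,"wx": 0.006,"wy": -0.009,"wz": 0.003,"claw": 0.04},
    {"tx": 0.022,"ty": 0.002,"tz": -0.028,"wx": 0.006,"wy": -0.009,"wz": 0.003,"claw": 0.04},
    {"tx": 0.033,"ty": 0.003,"tz": -0.042,"wx": 0.006,"wy": -0.009,"wz": 0.003,"claw": 0.04},
    {"tx": 0.044,"ty": 0.004,"tz": -0.058,"wx": 0.006,"wy": -0.009,"wz": 0.003,"claw": 0.04},
    {"tx": 0.05,"ty": 0.004,"tz": -0.067,"wx": 0.006,"wy": -0.009,"wz": 0.003,"claw": 0.04},
    {"tx": 0.05,"ty": 0.004,"tz": -0.067,"wx": 0.006,"wy": -0.009,"wz": 0.003,"claw": 0.04},
    {"tx": 0.05,"ty": 0.004,"tz": -0.067,"wx": 0.006,"wy": -0.009,"wz": 0.003,"claw": 0.04},
    {"tx": 0.05,"ty": 0.004,"tz": -0.067,"wx": 0.006,"wy": -0.009,"wz": 0.003,"claw": 0.04},
  ],
)

```text
time_s: 6.45
ee_pos: [0.487, 0.1377, 0.1223]
eef_rot: [[0.019, 0.843, 0.537], [1.0, -0.02, -0.005], [0.007, 0.537, -0.844]]
wrist_force: [0.5, 0.4, -0.2]
width: 0.0402
grasp_force: 0.0
```

```bash
python3 - <<'E'
from mv import *
go("b",on(.080,.004),32,1,"n","grip b");print(get_state()["joints"],get_state()["dq"])
E
```

```text
grip b shift [ 0.006  -0.006  -0.0283] turn [-0.006  0.008 -0.003]
[ 24.2331  -8.0845 -57.1683  10.8813 -12.9892 111.9544] [ 0.402  -1.1199 -0.7022 -0.6191 -0.0027 -0.0409]
```

Call:
arm_command(
  plan=[
    {"tx": -0.004,"ty": -0.003,"tz": -0.003,"wx": -0.006,"wy": 0.008,"wz": -0.003,"claw": 0.04},
    {"tx": -0.008,"ty": -0.006,"tz": -0.005,"wx": -0.006,"wy": 0.008,"wz": -0.003,"claw": 0.04},
    {"tx": -0.008,"ty": -0.006,"tz": -0.005,"wx": -0.006,"wy": 0.008,"wz": -0.003,"claw": 0.04},
    {"tx": -0.006,"ty": -0.006,"tz": -0.01,"wx": -0.006,"wy": 0.008,"wz": -0.003,"claw": 0.04},
    {"tx": -0.003,"ty": -0.006,"tz": -0.014,"wx": -0.006,"wy": 0.008,"wz": -0.003,"claw": 0.04},
    {"tx": 0,"ty": -0.006,"tz": -0.019,"wx": -0.006,"wy": 0.008,"wz": -0.003,"claw": 0.04},
    {"tx": 0.002,"ty": -0.006,"tz": -0.022,"wx": -0.006,"wy": 0.008,"wz": -0.003,"claw": 0.04},
    {"tx": 0.002,"ty": -0.006,"tz": -0.022,"wx": -0.006,"wy": 0.008,"wz": -0.003,"claw": 0.04},
  ],
)

```text
time_s: 7.12
ee_pos: [0.488, 0.1314, 0.0982]
eef_rot: [[0.022, 0.848, 0.529], [1.0, -0.018, -0.012], [-0.0, 0.529, -0.848]]
wrist_force: [-0.7, -0.1, -0.1]
width: 0.0398
grasp_force: 0.0
```

```bash
python3 - <<'E'
from mv import *
go("b",on(.080,.004),32,1,"n","grip b");print(get_state()["joints"],get_state()["dq"])
E
```

```text
grip b shift [ 0.005   0.0003 -0.0043] turn [ 0.    -0.001 -0.001]
[ 23.3809  -5.3735 -58.6877   7.1325 -12.7511 111.2409] [ 0.1094 -0.9008  0.1498  1.4118 -0.0629  0.162 ]
```

Call:
arm_command(
  plan=[
    {"tx": 0.002,"ty": 0,"tz": -0.001,"wx": 0,"wy": 0,"wz": 0,"claw": 0.04},
    {"tx": 0.004,"ty": 0,"tz": -0.003,"wx": 0,"wy": 0,"wz": 0,"claw": 0.04},
    {"tx": 0.005,"ty": 0,"tz": -0.004,"wx": 0,"wy": 0,"wz": 0,"claw": 0.04},
    {"tx": 0.005,"ty": 0,"tz": -0.004,"wx": 0,"wy": 0,"wz": 0,"claw": 0.04},
    {"tx": 0.005,"ty": 0,"tz": -0.004,"wx": 0,"wy": 0,"wz": 0,"claw": 0.04},
    {"tx": 0.005,"ty": 0,"tz": -0.004,"wx": 0,"wy": 0,"wz": 0,"claw": 0.04},
    {"tx": 0.005,"ty": 0,"tz": -0.004,"wx": 0,"wy": 0,"wz": 0,"claw": 0.04},
    {"tx": 0.005,"ty": 0,"tz": -0.004,"wx": 0,"wy": 0,"wz": 0,"claw": 0.04},
  ],
)

```text
time_s: 7.78
ee_pos: [0.4931, 0.1317, 0.0954]
eef_rot: [[0.021, 0.847, 0.53], [1.0, -0.018, -0.011], [0.0, 0.53, -0.848]]
wrist_force: [-0.4, 0.1, -0.1]
width: 0.0401
grasp_force: 0.0
```

```bash
python3 - <<'E'
from mv import *
go("b",on(.080,.004),32,1,"n","grip b");print(get_state()["joints"],get_state()["dq"])
E
```

```text
grip b shift [-0.      0.     -0.0014] turn [-0.     0.001 -0.001]
[ 23.0772  -4.516  -58.5291   6.2815 -12.5928 110.9566] [-0.0237  0.0475  0.0868 -0.0483  0.0068 -0.0105]
```

Call:
arm_command(
  plan=[
    {"tx": 0,"ty": 0,"tz": 0,"wx": 0,"wy": 0,"wz": 0,"claw": 0.015},
    {"tx": 0,"ty": 0,"tz": 0,"wx": 0,"wy": 0,"wz": 0,"claw": 0.013},
    {"tx": 0,"ty": 0,"tz": 0,"wx": 0,"wy": 0,"wz": 0,"claw": 0.01},
    {"tx": 0,"ty": 0,"tz": 0,"wx": 0,"wy": 0,"wz": 0,"claw": 0.0},
    {"tx": 0,"ty": 0,"tz": 0,"wx": 0,"wy": 0,"wz": 0,"claw": 0.0},
    {"tx": 0,"ty": 0,"tz": 0,"wx": 0,"wy": 0,"wz": 0,"claw": 0.0},
    {"tx": 0,"ty": 0,"tz": 0,"wx": 0,"wy": 0,"wz": 0,"claw": 0.0},
    {"tx": 0,"ty": 0,"tz": 0,"wx": 0,"wy": 0,"wz": 0,"claw": 0.0},
  ],
)

```text
time_s: 8.45
ee_pos: [0.4923, 0.1317, 0.0949]
eef_rot: [[0.021, 0.848, 0.529], [1.0, -0.018, -0.011], [0.0, 0.529, -0.849]]
wrist_force: [-5.9, 0.8, 5.7]
width: 0.0067
grasp_force: 58.7
```

Call:
arm_command(
  plan=[
    {"tx": 0.001,"ty": 0,"tz": 0.008,"wx": 0,"wy": 0,"wz": 0,"claw": 0.0},
    {"tx": 0.002,"ty": 0,"tz": 0.018,"wx": 0,"wy": 0,"wz": 0,"claw": 0.0},
    {"tx": 0.004,"ty": 0,"tz": 0.03,"wx": 0,"wy": 0,"wz": 0,"claw": 0.0},
    {"tx": 0.006,"ty": 0,"tz": 0.044,"wx": 0,"wy": 0,"wz": 0,"claw": 0.0},
    {"tx": 0.008,"ty": 0,"tz": 0.058,"wx": 0,"wy": 0,"wz": 0,"claw": 0.0},
    {"tx": 0.01,"ty": 0,"tz": 0.072,"wx": 0,"wy": 0,"wz": 0,"claw": 0.0},
    {"tx": 0.01,"ty": 0,"tz": 0.08,"wx": 0,"wy": 0,"wz": 0,"claw": 0.0},
    {"tx": 0.01,"ty": 0,"tz": 0.08,"wx": 0,"wy": 0,"wz": 0,"claw": 0.0},
  ],
)

```text
time_s: 9.12
ee_pos: [0.5037, 0.1319, 0.1766]
eef_rot: [[0.021, 0.847, 0.532], [1.0, -0.019, -0.01], [0.001, 0.532, -0.847]]
wrist_force: [0.7, 0.1, -3.9]
width: 0.0066
grasp_force: 59.1
```

```bash
python3 - <<'E'
from mv import *
s=get_state();print(s["joints"],s["dq"]);print(u*.7854)
E
```

```text
[ 22.4366 -10.948  -50.6898  20.3458 -12.2709 110.3963] [ 0.0969  1.0022 -2.0792 -2.1124  0.1448 -0.1648]
[-0.4163  0.      0.666 ]
```

Call:
arm_command(
  plan=[
    {"tx": 0,"ty": 0,"tz": 0,"wx": -0.052,"wy": 0.001,"wz": 0.083,"claw": 0.0},
    {"tx": 0,"ty": 0,"tz": 0,"wx": -0.104,"wy": 0.002,"wz": 0.166,"claw": 0.0},
    {"tx": 0,"ty": 0,"tz": 0,"wx": -0.156,"wy": 0.003,"wz": 0.25,"claw": 0.0},
    {"tx": 0,"ty": 0,"tz": 0,"wx": -0.208,"wy": 0.0045,"wz": 0.333,"claw": 0.0},
    {"tx": 0,"ty": 0,"tz": 0,"wx": -0.26,"wy": 0.006,"wz": 0.416,"claw": 0.0},
    {"tx": 0,"ty": 0,"tz": 0,"wx": -0.312,"wy": 0.007,"wz": 0.5,"claw": 0.0},
    {"tx": 0,"ty": 0,"tz": 0,"wx": -0.364,"wy": 0.008,"wz": 0.583,"claw": 0.0},
    {"tx": 0,"ty": 0,"tz": 0,"wx": -0.416,"wy": 0.009,"wz": 0.666,"claw": 0.0},
  ],
)

```text
time_s: 9.78
ee_pos: [0.5016, 0.1312, 0.1731]
eef_rot: [[-0.589, 0.613, 0.527], [0.716, 0.698, -0.012], [-0.375, 0.371, -0.85]]
wrist_force: [-0.5, 0.6, -4.0]
width: 0.0068
grasp_force: 59.1
```

```bash
python3 -c "
from mv import *
s=get_state();print(s['joints'],s['grasp_force'],s['ee_pos'])"
```

```text
[ 22.4224 -10.8003 -50.9113  20.28   -12.2236  65.1089] 59.14517819881439 [0.5016 0.1312 0.1731]
```

j6 is falling, so this is the right direction. I'll continue the spin by three more 45° steps.

Call:
arm_command(
  plan=[
    {"tx": 0,"ty": 0,"tz": 0,"wx": -0.052,"wy": 0.001,"wz": 0.083,"claw": 0.0},
    {"tx": 0,"ty": 0,"tz": 0,"wx": -0.104,"wy": 0.002,"wz": 0.166,"claw": 0.0},
    {"tx": 0,"ty": 0,"tz": 0,"wx": -0.156,"wy": 0.003,"wz": 0.25,"claw": 0.0},
    {"tx": 0,"ty": 0,"tz": 0,"wx": -0.208,"wy": 0.0045,"wz": 0.333,"claw": 0.0},
    {"tx": 0,"ty": 0,"tz": 0,"wx": -0.26,"wy": 0.006,"wz": 0.416,"claw": 0.0},
    {"tx": 0,"ty": 0,"tz": 0,"wx": -0.312,"wy": 0.007,"wz": 0.5,"claw": 0.0},
    {"tx": 0,"ty": 0,"tz": 0,"wx": -0.364,"wy": 0.008,"wz": 0.583,"claw": 0.0},
    {"tx": 0,"ty": 0,"tz": 0,"wx": -0.416,"wy": 0.009,"wz": 0.666,"claw": 0.0},
  ],
)

```text
time_s: 10.45
ee_pos: [0.5016, 0.1312, 0.1732]
eef_rot: [[-0.85, 0.017, 0.527], [0.013, 1.0, -0.012], [-0.527, -0.003, -0.85]]
wrist_force: [-0.0, 0.2, -4.3]
width: 0.007
grasp_force: 59.2
```

Call:
arm_command(
  plan=[
    {"tx": 0,"ty": 0,"tz": 0,"wx": -0.052,"wy": 0.001,"wz": 0.083,"claw": 0.0},
    {"tx": 0,"ty": 0,"tz": 0,"wx": -0.104,"wy": 0.002,"wz": 0.166,"claw": 0.0},
    {"tx": 0,"ty": 0,"tz": 0,"wx": -0.156,"wy": 0.003,"wz": 0.25,"claw": 0.0},
    {"tx": 0,"ty": 0,"tz": 0,"wx": -0.208,"wy": 0.0045,"wz": 0.333,"claw": 0.0},
    {"tx": 0,"ty": 0,"tz": 0,"wx": -0.26,"wy": 0.006,"wz": 0.416,"claw": 0.0},
    {"tx": 0,"ty": 0,"tz": 0,"wx": -0.312,"wy": 0.007,"wz": 0.5,"claw": 0.0},
    {"tx": 0,"ty": 0,"tz": 0,"wx": -0.364,"wy": 0.008,"wz": 0.583,"claw": 0.0},
    {"tx": 0,"ty": 0,"tz": 0,"wx": -0.416,"wy": 0.009,"wz": 0.666,"claw": 0.0},
  ],
)

```text
time_s: 11.12
ee_pos: [0.5017, 0.1312, 0.1732]
eef_rot: [[-0.613, -0.589, 0.526], [-0.698, 0.716, -0.012], [-0.37, -0.375, -0.85]]
wrist_force: [-1.4, -0.3, -4.4]
width: 0.0068
grasp_force: 59.1
```

Call:
arm_command(
  plan=[
    {"tx": 0,"ty": 0,"tz": 0,"wx": -0.052,"wy": 0.001,"wz": 0.083,"claw": 0.0},
    {"tx": 0,"ty": 0,"tz": 0,"wx": -0.104,"wy": 0.002,"wz": 0.166,"claw": 0.0},
    {"tx": 0,"ty": 0,"tz": 0,"wx": -0.156,"wy": 0.003,"wz": 0.25,"claw": 0.0},
    {"tx": 0,"ty": 0,"tz": 0,"wx": -0.208,"wy": 0.0045,"wz": 0.333,"claw": 0.0},
    {"tx": 0,"ty": 0,"tz": 0,"wx": -0.26,"wy": 0.006,"wz": 0.416,"claw": 0.0},
    {"tx": 0,"ty": 0,"tz": 0,"wx": -0.312,"wy": 0.007,"wz": 0.5,"claw": 0.0},
    {"tx": 0,"ty": 0,"tz": 0,"wx": -0.364,"wy": 0.008,"wz": 0.583,"claw": 0.0},
    {"tx": 0,"ty": 0,"tz": 0,"wx": -0.416,"wy": 0.009,"wz": 0.666,"claw": 0.0},
  ],
)

```text
time_s: 11.78
ee_pos: [0.5016, 0.1312, 0.1732]
eef_rot: [[-0.018, -0.85, 0.526], [-1.0, 0.013, -0.013], [0.004, -0.527, -0.85]]
wrist_force: [-0.1, 0.2, -3.9]
width: 0.0066
grasp_force: 59.1
```

```bash
python3 -c "
from mv import *
s=get_state();print(s['joints'],s['grasp_force'],s['ee_pos'])
go('b',on(.110,.010),32,-1,'n','above');go('b',on(.081,.005),32,-1,'n','seat')"
```

```text
[ 22.4567 -10.7577 -50.8469  20.3697 -12.2812 -69.8289] 59.138047099113464 [0.5016 0.1312 0.1732]
above shift [-0.0193  0.0008 -0.0506] turn [ 0.004 -0.004 -0.004]
seat shift [-0.0082  0.0005 -0.0778] turn [ 0.004 -0.004 -0.004]
```

Call:
arm_command(
  plan=[
    {"tx": -0.004,"ty": 0.0002,"tz": -0.012,"wx": 0.001,"wy": -0.001,"wz": -0.001,"claw": 0.0},
    {"tx": -0.009,"ty": 0.0005,"tz": -0.025,"wx": 0.002,"wy": -0.002,"wz": -0.002,"claw": 0.0},
    {"tx": -0.014,"ty": 0.0008,"tz": -0.038,"wx": 0.004,"wy": -0.004,"wz": -0.004,"claw": 0.0},
    {"tx": -0.019,"ty": 0.0008,"tz": -0.05,"wx": 0.004,"wy": -0.004,"wz": -0.004,"claw": 0.0},
    {"tx": -0.016,"ty": 0.0008,"tz": -0.056,"wx": 0.004,"wy": -0.004,"wz": -0.004,"claw": 0.0},
    {"tx": -0.013,"ty": 0.0006,"tz": -0.062,"wx": 0.004,"wy": -0.004,"wz": -0.004,"claw": 0.0},
    {"tx": -0.01,"ty": 0.0005,"tz": -0.068,"wx": 0.004,"wy": -0.004,"wz": -0.004,"claw": 0.0},
    {"tx": -0.009,"ty": 0.0005,"tz": -0.072,"wx": 0.004,"wy": -0.004,"wz": -0.004,"claw": 0.0},
  ],
)

```text
time_s: 12.45
ee_pos: [0.4953, 0.1323, 0.1031]
eef_rot: [[-0.026, -0.846, 0.533], [-1.0, 0.025, -0.01], [-0.004, -0.533, -0.846]]
wrist_force: [0.7, -0.6, -3.3]
width: 0.0068
grasp_force: 59.2
```

```bash
python3 -c "
from mv import *
go('b',on(.0815,.0045),32,-1,'n','seat');s=get_state();print(s['wrist_force'],s['moment'],s['joints'])"
```

```text
seat shift [-0.0025 -0.0006 -0.0076] turn [-0.004  0.004  0.004]
[ 0.6911 -0.5985 -3.2518] [ 0.0283  1.0772 -0.0368] [ 23.0638  -5.1981 -57.8972   7.4    -12.6228 -68.7311]
```

Call:
arm_command(
  plan=[
    {"tx": -0.001,"ty": -0.0003,"tz": -0.002,"wx": -0.002,"wy": 0.002,"wz": 0.002,"claw": 0.0},
    {"tx": -0.002,"ty": -0.0006,"tz": -0.004,"wx": -0.004,"wy": 0.004,"wz": 0.004,"claw": 0.0},
    {"tx": -0.003,"ty": -0.0006,"tz": -0.005,"wx": -0.004,"wy": 0.004,"wz": 0.004,"claw": 0.0},
    {"tx": -0.003,"ty": -0.0006,"tz": -0.006,"wx": -0.004,"wy": 0.004,"wz": 0.004,"claw": 0.0},
    {"tx": -0.003,"ty": -0.0006,"tz": -0.007,"wx": -0.004,"wy": 0.004,"wz": 0.004,"claw": 0.0},
    {"tx": -0.003,"ty": -0.0006,"tz": -0.007,"wx": -0.004,"wy": 0.004,"wz": 0.004,"claw": 0.0},
    {"tx": -0.003,"ty": -0.0006,"tz": -0.007,"wx": -0.004,"wy": 0.004,"wz": 0.004,"claw": 0.0},
    {"tx": -0.003,"ty": -0.0006,"tz": -0.007,"wx": -0.004,"wy": 0.004,"wz": 0.004,"claw": 0.0},
  ],
)

```text
time_s: 13.12
ee_pos: [0.4913, 0.1316, 0.0966]
eef_rot: [[-0.022, -0.848, 0.53], [-1.0, 0.019, -0.012], [-0.0, -0.53, -0.848]]
wrist_force: [-0.3, -0.1, -4.8]
width: 0.0067
grasp_force: 59.2
```

```bash
python3 -c "
from mv import *
go('b',on(.0815,.0045),32,-1,'n','seat');s=get_state();print(s['wrist_force'],s['moment'],s['joints'],s['dq'])"
```

```text
seat shift [ 0.0014  0.0001 -0.0011] turn [-0. -0. -0.]
[-0.2929 -0.1003 -4.7834] [0.0199 1.1248 0.0213] [ 23.2038  -4.8248 -58.5479   6.6571 -12.6689 -68.8902] [-0.1138  0.0343 -0.0602 -0.005   0.0626  0.0195]
```

Call:
arm_command(
  plan=[
    {"tx": 0.0005,"ty": 0,"tz": -0.0008,"wx": 0,"wy": 0,"wz": 0,"claw": 0.0},
    {"tx": 0.001,"ty": 0,"tz": -0.0016,"wx": 0,"wy": 0,"wz": 0,"claw": 0.0},
    {"tx": 0.001,"ty": 0,"tz": -0.0018,"wx": 0,"wy": 0,"wz": 0,"claw": 0.0},
    {"tx": 0.001,"ty": 0,"tz": -0.0018,"wx": 0,"wy": 0,"wz": 0,"claw": 0.0},
    {"tx": 0.001,"ty": 0,"tz": -0.0018,"wx": 0,"wy": 0,"wz": 0,"claw": 0.0},
    {"tx": 0.001,"ty": 0,"tz": -0.0018,"wx": 0,"wy": 0,"wz": 0,"claw": 0.0},
    {"tx": 0.001,"ty": 0,"tz": -0.0018,"wx": 0,"wy": 0,"wz": 0,"claw": 0.0},
    {"tx": 0.001,"ty": 0,"tz": -0.0018,"wx": 0,"wy": 0,"wz": 0,"claw": 0.0},
  ],
)

```text
time_s: 13.78
ee_pos: [0.4924, 0.1315, 0.0951]
eef_rot: [[-0.022, -0.848, 0.53], [-1.0, 0.019, -0.012], [0.0, -0.53, -0.848]]
wrist_force: [-6.7, -1.6, 6.0]
width: 0.0064
grasp_force: 61.1
```

```bash
python3 -c "
from mv import *
go('b',on(.0815,.0045),32,-1,'n','seat');s=get_state();print(s['wrist_force'],s['moment'],s['joints'],s['dq'])"
```

```text
seat shift [0.0003 0.0002 0.0004] turn [0. 0. 0.]
[-6.7462 -1.6298  6.0224] [-0.2185  1.304  -0.105 ] [ 23.1379  -4.5443 -58.588    6.3027 -12.6665 -68.952 ] [ 0.0184  0.0724 -0.0871 -0.0746 -0.0314  0.0252]
```

Seated, with the force now along the slope. I'll open and back off.

Call:
arm_command(
  plan=[
    {"tx": 0,"ty": 0,"tz": 0,"wx": 0,"wy": 0,"wz": 0,"claw": 0.012},
    {"tx": 0,"ty": 0,"tz": 0,"wx": 0,"wy": 0,"wz": 0,"claw": 0.02},
    {"tx": 0,"ty": 0,"tz": 0,"wx": 0,"wy": 0,"wz": 0,"claw": 0.04},
    {"tx": 0,"ty": 0,"tz": 0,"wx": 0,"wy": 0,"wz": 0,"claw": 0.06},
    {"tx": 0,"ty": 0,"tz": 0,"wx": 0,"wy": 0,"wz": 0,"claw": 0.06},
    {"tx": 0,"ty": 0,"tz": 0,"wx": 0,"wy": 0,"wz": 0,"claw": 0.06},
    {"tx": -0.002,"ty": 0,"tz": 0.005,"wx": 0,"wy": 0,"wz": 0,"claw": 0.06},
    {"tx": -0.004,"ty": 0,"tz": 0.011,"wx": 0,"wy": 0,"wz": 0,"claw": 0.06},
  ],
)

```text
time_s: 14.45
ee_pos: [0.4875, 0.1313, 0.1053]
eef_rot: [[-0.022, -0.849, 0.528], [-1.0, 0.019, -0.012], [0.001, -0.528, -0.849]]
wrist_force: [0.1, 0.4, 0.6]
width: 0.0598
grasp_force: 0.0
```

Call:
arm_command(
  plan=[
    {"tx": -0.004,"ty": 0,"tz": 0.012,"wx": 0,"wy": 0,"wz": 0,"claw": 0.06},
    {"tx": -0.008,"ty": 0,"tz": 0.026,"wx": 0,"wy": 0,"wz": 0,"claw": 0.06},
    {"tx": -0.008,"ty": 0,"tz": 0.045,"wx": 0,"wy": 0,"wz": 0,"claw": 0.06},
    {"tx": -0.008,"ty": 0,"tz": 0.07,"wx": 0,"wy": 0,"wz": 0,"claw": 0.06},
    {"tx": -0.008,"ty": 0,"tz": 0.1,"wx": 0,"wy": 0,"wz": 0,"claw": 0.06},
    {"tx": -0.004,"ty": 0,"tz": 0.13,"wx": 0,"wy": 0,"wz": 0,"claw": 0.06},
    {"tx": 0,"ty": 0,"tz": 0.15,"wx": 0,"wy": 0,"wz": 0,"claw": 0.06},
    {"tx": 0,"ty": 0,"tz": 0.15,"wx": 0,"wy": 0,"wz": 0,"claw": 0.06},
  ],
)

```text
time_s: 15.12
ee_pos: [0.4915, 0.1327, 0.2628]
eef_rot: [[-0.022, -0.843, 0.537], [-1.0, 0.021, -0.009], [-0.004, -0.537, -0.843]]
wrist_force: [1.1, 1.2, 0.5]
width: 0.0602
grasp_force: 0.0
```

```bash
python3 -c "
from mv import *
print(get_state()['joints'])
t=np.radians(-30);d=np.array([np.sin(t),0,-np.cos(t)])
go('b',on(.052,.004)-d*.12,0,1,'y','mid upright');go('b',on(.052,.004)-d*.058,-30,1,'y','pre');wrist('r1');c=camera('scene');cv2.imwrite('pics/s1.png',cv2.resize(c['frame'][150:310,220:400,::-1],None,fx=3.5,fy=3.5))"
```

```text
[ 23.3909 -17.2283 -43.2037  33.8807 -12.7961 -68.7171]
mid upright shift [ 0.0764 -0.0027 -0.0887] turn [ 0.451  0.437 -1.523]
pre shift [ 0.0454 -0.002  -0.1424] turn [ 0.052  0.851 -1.634]
```

View pics/s1.png

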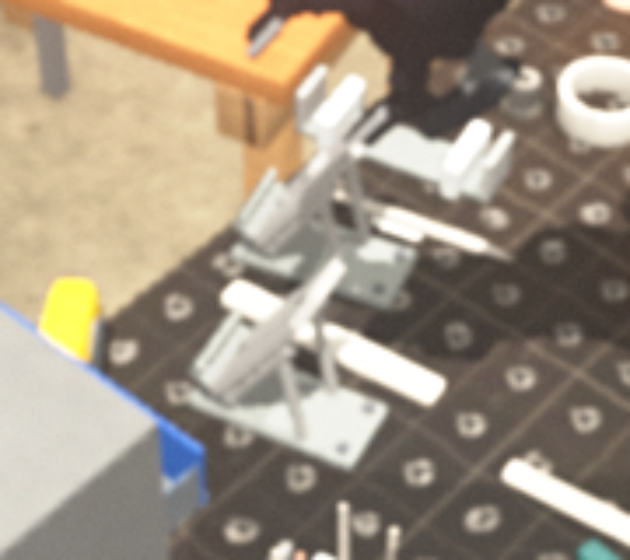

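The re-leaned short plate rests correctly in stand_b at about (270,330) in the crop, with its back outward. Next is the turn for an edge grip from the far side.

Call:
arm_command(
  plan=[
    {"tx": 0.01,"ty": 0,"tz": 0,"wx": 0.003,"wy": 0.053,"wz": -0.102,"claw": 0.08},
    {"tx": 0.02,"ty": 0,"tz": 0,"wx": 0.006,"wy": 0.106,"wz": -0.204,"claw": 0.08},
    {"tx": 0.03,"ty": 0,"tz": 0,"wx": 0.01,"wy": 0.16,"wz": -0.306,"claw": 0.08},
    {"tx": 0.04,"ty": 0,"tz": 0,"wx": 0.013,"wy": 0.213,"wz": -0.408,"claw": 0.08},
    {"tx": 0.05,"ty": 0,"tz": 0,"wx": 0.016,"wy": 0.266,"wz": -0.51,"claw": 0.08},
    {"tx": 0.06,"ty": 0,"tz": 0,"wx": 0.02,"wy": 0.319,"wz": -0.613,"claw": 0.08},
    {"tx": 0.07,"ty": 0,"tz": 0,"wx": 0.023,"wy": 0.372,"wz": -0.715,"claw": 0.08},
    {"tx": 0.08,"ty": 0,"tz": 0,"wx": 0.026,"wy": 0.425,"wz": -0.817,"claw": 0.08},
  ],
)

```text
time_s: 15.88
ee_pos: [0.5674, 0.1317, 0.2542]
eef_rot: [[-0.727, -0.687, 0.003], [-0.67, 0.708, -0.224], [0.152, -0.165, -0.975]]
wrist_force: [0.7, 0.7, 0.7]
width: 0.0797
grasp_force: 0.0
```

Call:
arm_command(
  plan=[
    {"tx": 0,"ty": 0,"tz": -0.006,"wx": 0.003,"wy": 0.053,"wz": -0.102,"claw": 0.08},
    {"tx": 0,"ty": 0,"tz": -0.012,"wx": 0.006,"wy": 0.106,"wz": -0.204,"claw": 0.08},
    {"tx": 0,"ty": 0,"tz": -0.018,"wx": 0.01,"wy": 0.16,"wz": -0.306,"claw": 0.08},
    {"tx": 0,"ty": 0,"tz": -0.024,"wx": 0.013,"wy": 0.213,"wz": -0.408,"claw": 0.08},
    {"tx": 0,"ty": 0,"tz": -0.03,"wx": 0.016,"wy": 0.266,"wz": -0.51,"claw": 0.08},
    {"tx": 0,"ty": 0,"tz": -0.036,"wx": 0.02,"wy": 0.319,"wz": -0.613,"claw": 0.08},
    {"tx": 0,"ty": 0,"tz": -0.043,"wx": 0.023,"wy": 0.372,"wz": -0.715,"claw": 0.08},
    {"tx": 0,"ty": 0,"tz": -0.05,"wx": 0.026,"wy": 0.425,"wz": -0.817,"claw": 0.08},
  ],
)

```text
time_s: 16.55
ee_pos: [0.5674, 0.1318, 0.2039]
eef_rot: [[-0.862, 0.029, -0.506], [0.021, 1.0, 0.022], [0.507, 0.008, -0.862]]
wrist_force: [0.5, 0.9, -0.3]
width: 0.0798
grasp_force: 0.0
```

```bash
python3 -c "
from mv import *
print(get_state()['joints'])
t=np.radians(-30);d=np.array([np.sin(t),0,-np.cos(t)])
go('b',on(.052,.004)-d*.058,-30,1,'y','pre');go('b',on(.052,.004)+d*.022,-30,1,'y','grip')"
```

```text
[  9.6252  44.7691  28.6541 103.7879   6.0872   9.5485]
pre shift [-0.0305 -0.0011 -0.0834] turn [-0.008 -0.008  0.007]
grip shift [-0.0705 -0.0002 -0.1527] turn [-0.008 -0.008  0.007]
```

Call:
arm_command(
  plan=[
    {"tx": -0.008,"ty": 0,"tz": -0.021,"wx": -0.004,"wy": -0.004,"wz": 0.004,"claw": 0.08},
    {"tx": -0.016,"ty": -0.001,"tz": -0.042,"wx": -0.008,"wy": -0.008,"wz": 0.007,"claw": 0.08},
    {"tx": -0.024,"ty": -0.001,"tz": -0.063,"wx": -0.008,"wy": -0.008,"wz": 0.007,"claw": 0.08},
    {"tx": -0.0305,"ty": -0.001,"tz": -0.083,"wx": -0.008,"wy": -0.008,"wz": 0.007,"claw": 0.08},
    {"tx": -0.039,"ty": -0.001,"tz": -0.098,"wx": -0.008,"wy": -0.008,"wz": 0.007,"claw": 0.08},
    {"tx": -0.048,"ty": -0.001,"tz": -0.114,"wx": -0.008,"wy": -0.008,"wz": 0.007,"claw": 0.08},
    {"tx": -0.055,"ty": 0,"tz": -0.126,"wx": -0.008,"wy": -0.008,"wz": 0.007,"claw": 0.08},
    {"tx": -0.055,"ty": 0,"tz": -0.126,"wx": -0.008,"wy": -0.008,"wz": 0.007,"claw": 0.08},
  ],
)

```text
time_s: 17.22
ee_pos: [0.5091, 0.1311, 0.0765]
eef_rot: [[-0.865, 0.017, -0.502], [0.015, 1.0, 0.008], [0.502, -0.001, -0.865]]
wrist_force: [1.6, -0.7, -0.9]
width: 0.0805
grasp_force: 0.0
```

```bash
python3 -c "
from mv import *
print(get_state()['joints'])
t=np.radians(-30);d=np.array([np.sin(t),0,-np.cos(t)])
go('b',on(.052,.004)+d*.022,-30,1,'y','grip')"
```

```text
[10.7776 42.0267  6.7517 84.3109  5.8283 10.2339]
grip shift [-0.0122  0.0005 -0.0253] turn [ 0.001 -0.002 -0.005]
```

Call:
arm_command(
  plan=[
    {"tx": -0.004,"ty": 0,"tz": -0.008,"wx": 0.001,"wy": -0.002,"wz": -0.005,"claw": 0.08},
    {"tx": -0.008,"ty": 0.0005,"tz": -0.016,"wx": 0.001,"wy": -0.002,"wz": -0.005,"claw": 0.08},
    {"tx": -0.012,"ty": 0.0005,"tz": -0.025,"wx": 0.001,"wy": -0.002,"wz": -0.005,"claw": 0.08},
    {"tx": -0.012,"ty": 0.0005,"tz": -0.025,"wx": 0.001,"wy": -0.002,"wz": -0.005,"claw": 0.08},
    {"tx": -0.012,"ty": 0.0005,"tz": -0.025,"wx": 0.001,"wy": -0.002,"wz": -0.005,"claw": 0.065},
    {"tx": -0.012,"ty": 0.0005,"tz": -0.025,"wx": 0.001,"wy": -0.002,"wz": -0.005,"claw": 0.062},
    {"tx": -0.012,"ty": 0.0005,"tz": -0.025,"wx": 0.001,"wy": -0.002,"wz": -0.005,"claw": 0.059},
    {"tx": -0.012,"ty": 0.0005,"tz": -0.025,"wx": 0.001,"wy": -0.002,"wz": -0.005,"claw": 0.057},
  ],
)

```text
time_s: 17.88
ee_pos: [0.5017, 0.1321, 0.0549]
eef_rot: [[-0.87, 0.023, -0.492], [0.019, 1.0, 0.013], [0.493, 0.002, -0.87]]
wrist_force: [0.9, 0.1, 0.1]
width: 0.0567
grasp_force: 0.0
```

Call:
arm_command(
  plan=[
    {"tx": 0,"ty": 0,"tz": 0,"wx": 0,"wy": 0,"wz": 0,"claw": 0.055},
    {"tx": 0,"ty": 0,"tz": 0,"wx": 0,"wy": 0,"wz": 0,"claw": 0.05},
    {"tx": 0,"ty": 0,"tz": 0,"wx": 0,"wy": 0,"wz": 0,"claw": 0.04},
    {"tx": 0,"ty": 0,"tz": 0,"wx": 0,"wy": 0,"wz": 0,"claw": 0.03},
    {"tx": 0,"ty": 0,"tz": 0,"wx": 0,"wy": 0,"wz": 0,"claw": 0.03},
    {"tx": 0,"ty": 0,"tz": 0,"wx": 0,"wy": 0,"wz": 0,"claw": 0.03},
    {"tx": 0,"ty": 0,"tz": 0,"wx": 0,"wy": 0,"wz": 0,"claw": 0.03},
    {"tx": 0,"ty": 0,"tz": 0,"wx": 0,"wy": 0,"wz": 0,"claw": 0.03},
  ],
)

```text
time_s: 18.55
ee_pos: [0.5019, 0.1321, 0.0552]
eef_rot: [[-0.87, 0.023, -0.492], [0.019, 1.0, 0.013], [0.492, 0.002, -0.871]]
wrist_force: [2.2, -0.5, 5.4]
width: 0.0543
grasp_force: 63.1
```

```bash
python3 -c "
from mv import *
s=get_state();print(s['joints'],s['wrist_force'],s['width'],s['grasp_force'])
t=np.radians(-30);d=np.array([np.sin(t),0,-np.cos(t)])
go('b',on(.052,.004)+d*.022,-30,1,'y','grip')
R,_=frame('b');print('rot -58 about ey_b',R[:,1]*np.radians(-58))"
```

```text
[10.8802 41.7954  3.6323 80.7376  6.0633 10.5929] [ 2.1799 -0.4857  5.4413] 0.054275816141492794 63.05052995681763
grip shift [-0.0049 -0.0004 -0.0041] turn [-0.002  0.009  0.001]
rot -58 about ey_b [-0.0224 -1.012  -0.    ]
```

```bash
cat >> mv.py <<'E'
def savegrip(k,L,fn):
    s=get_state();Rf,o=frame(k);Rp=Rf@np.c_[u,-np.cross(u,n)*-1,n];Rp=Rf@np.c_[u,np.cross(n,u),n];pp=Rf@on(L/2,.004)+o
    Rt=s["eef_rot"];np.savez(fn,R=Rt.T@Rp,p=Rt.T@(pp-s["ee_pos"]))
def place(bay,fn,dz,dx=0,dy=0,label=""):
    g=np.load(fn);Rf,o=frame(bay);Rp=Rf@np.array([[-1,0,0],[0,-1,0],[0,0,1.]])  # u->-x, n->+z
    if np.linalg.det(g["R"])<0:print("bad")
    pp=Rf@np.array([dx,dy,.004+dz])+o;R=Rp@g["R"].T;p=pp-R@g["p"];s=get_state()
    print(label,"shift",np.round(p-s["ee_pos"],4),"turn",np.round(Ro.from_matrix(R@s["eef_rot"].T).as_rotvec(),3))
E
python3 -c "
from mv import *
savegrip('b',.104,'gb.npz');g=np.load('gb.npz');print(g['R'],g['p'])
place('sb','gb.npz',.06);place('sb','gb.npz',0)"
```

```text
[[ 0.8787  0.0004 -0.4774]
 [ 0.0014 -1.      0.0016]
 [-0.4774 -0.0021 -0.8787]] [ 0.0021 -0.0005 -0.016 ]
 shift [-0.1088  0.1321  0.0237] turn [-0.032 -1.012 -0.018]
 shift [-0.1088  0.1321 -0.0363] turn [-0.032 -1.012 -0.018]
```

Call:
arm_command(
  plan=[
    {"tx": 0.001,"ty": 0,"tz": 0.006,"wx": 0,"wy": 0,"wz": 0,"claw": 0.03},
    {"tx": 0.003,"ty": 0,"tz": 0.014,"wx": 0,"wy": 0,"wz": 0,"claw": 0.03},
    {"tx": 0.006,"ty": 0,"tz": 0.024,"wx": 0,"wy": 0,"wz": 0,"claw": 0.03},
    {"tx": 0.01,"ty": 0,"tz": 0.036,"wx": 0,"wy": 0,"wz": 0,"claw": 0.03},
    {"tx": 0.014,"ty": 0,"tz": 0.05,"wx": 0,"wy": 0,"wz": 0,"claw": 0.03},
    {"tx": 0.018,"ty": 0,"tz": 0.065,"wx": 0,"wy": 0,"wz": 0,"claw": 0.03},
    {"tx": 0.02,"ty": 0,"tz": 0.08,"wx": 0,"wy": 0,"wz": 0,"claw": 0.03},
    {"tx": 0.02,"ty": 0,"tz": 0.09,"wx": 0,"wy": 0,"wz": 0,"claw": 0.03},
  ],
)

```text
time_s: 19.22
ee_pos: [0.5221, 0.1321, 0.1463]
eef_rot: [[-0.87, 0.023, -0.492], [0.019, 1.0, 0.013], [0.492, 0.002, -0.871]]
wrist_force: [-0.3, -0.0, -4.9]
width: 0.0545
grasp_force: 64.3
```

```bash
python3 -c "
from mv import *
s=get_state();print(s['joints'],s['wrist_force'],s['width'],s['grasp_force'])
place('sb','gb.npz',.10);place('sb','gb.npz',0);wrist('r2')"
```

```text
[10.5688 39.8254 12.7094 91.8026  5.9186 10.3118] [-0.305  -0.0185 -4.8612] 0.054457088734802206 64.29723858833313
 shift [-0.129   0.132  -0.0274] turn [-0.033 -1.012 -0.018]
 shift [-0.129   0.132  -0.1274] turn [-0.033 -1.012 -0.018]
```

Call:
arm_command(
  plan=[
    {"tx": 0.0,"ty": 0.004,"tz": 0.01,"wx": -0.004,"wy": -0.12,"wz": -0.002,"claw": 0.03},
    {"tx": 0.0,"ty": 0.01,"tz": 0.02,"wx": -0.008,"wy": -0.24,"wz": -0.004,"claw": 0.03},
    {"tx": -0.004,"ty": 0.02,"tz": 0.02,"wx": -0.012,"wy": -0.36,"wz": -0.006,"claw": 0.03},
    {"tx": -0.01,"ty": 0.03,"tz": 0.02,"wx": -0.016,"wy": -0.48,"wz": -0.008,"claw": 0.03},
    {"tx": -0.02,"ty": 0.04,"tz": 0.02,"wx": -0.02,"wy": -0.6,"wz": -0.01,"claw": 0.03},
    {"tx": -0.03,"ty": 0.05,"tz": 0.02,"wx": -0.024,"wy": -0.72,"wz": -0.013,"claw": 0.03},
    {"tx": -0.04,"ty": 0.06,"tz": 0.02,"wx": -0.028,"wy": -0.84,"wz": -0.015,"claw": 0.03},
    {"tx": -0.055,"ty": 0.07,"tz": 0.015,"wx": -0.032,"wy": -0.96,"wz": -0.018,"claw": 0.03},
  ],
)

```text
time_s: 19.93
ee_pos: [0.466, 0.2025, 0.1612]
eef_rot: [[-0.899, 0.042, 0.437], [0.04, 0.999, -0.015], [-0.437, 0.004, -0.9]]
wrist_force: [0.9, 1.9, -4.6]
width: 0.0545
grasp_force: 65.2
```

Call:
arm_command(
  plan=[
    {"tx": -0.012,"ty": 0.01,"tz": -0.005,"wx": 0,"wy": -0.02,"wz": 0,"claw": 0.03},
    {"tx": -0.025,"ty": 0.021,"tz": -0.012,"wx": 0,"wy": -0.04,"wz": 0,"claw": 0.03},
    {"tx": -0.037,"ty": 0.031,"tz": -0.02,"wx": 0,"wy": -0.052,"wz": 0,"claw": 0.03},
    {"tx": -0.05,"ty": 0.042,"tz": -0.028,"wx": 0,"wy": -0.052,"wz": 0,"claw": 0.03},
    {"tx": -0.062,"ty": 0.052,"tz": -0.035,"wx": 0,"wy": -0.052,"wz": 0,"claw": 0.03},
    {"tx": -0.074,"ty": 0.062,"tz": -0.042,"wx": 0,"wy": -0.052,"wz": 0,"claw": 0.03},
    {"tx": -0.074,"ty": 0.062,"tz": -0.042,"wx": 0,"wy": -0.052,"wz": 0,"claw": 0.03},
    {"tx": -0.074,"ty": 0.062,"tz": -0.042,"wx": 0,"wy": -0.052,"wz": 0,"claw": 0.03},
  ],
)

```text
time_s: 20.6
ee_pos: [0.3905, 0.2635, 0.1164]
eef_rot: [[-0.88, 0.039, 0.474], [0.034, 0.999, -0.018], [-0.474, 0.0, -0.88]]
wrist_force: [0.0, 0.0, -4.5]
width: 0.0546
grasp_force: 65.2
```

```bash
python3 -c "
from mv import *
s=get_state();print(s['joints'],s['wrist_force'],s['moment'],s['width'],s['grasp_force'])
place('sb','gb.npz',.10);place('sb','gb.npz',.002)"
```

```text
[ 49.0654  -4.6845 -51.5287  24.5289 -21.703   47.6937] [ 0.0312  0.0206 -4.4828] [ 0.0736  0.8807 -0.0383] 0.0546217427562885 65.24420499801636
 shift [0.0026 0.0006 0.0025] turn [ 0.001 -0.004 -0.002]
 shift [ 0.0026  0.0006 -0.0955] turn [ 0.001 -0.004 -0.002]
```

```bash
cat > kin.py <<'E'
from mv import *
from scipy.optimize import least_squares
D=[([-75.1157,18.0033,-2.7563,69.3396,0,90],[.154,-.5793,.2304]),([.3108,6.1529,-8.7134,75.2978,.0382,90.06],[.5,.0029,.2985]),
([23.0772,-4.516,-58.5291,6.2815,-12.5928,110.9566],[.4931,.1317,.0954]),([22.4224,-10.8,-50.9113,20.28,-12.2236,65.1089],[.5016,.1312,.1731]),
([23.3909,-17.2283,-43.2037,33.8807,-12.7961,-68.7],[.4915,.1327,.2628]),([9.6252,44.7691,28.6541,103.7879,6.0872,9.5485],[.5674,.1318,.2039]),
([10.8802,41.7954,3.6323,80.7376,6.0633,10.5929],[.5019,.1321,.0552]),([10.5688,39.8254,12.7094,91.8026,5.9186,10.3],[.5221,.1321,.1463]),
([49.0654,-4.6845,-51.5287,24.5289,-21.703,47.69],[.3905,.2635,.1164])]
def fk(q,v):
    j=np.radians(q);r0,h,a,b,c,e,L,lat,f=v
    A=j[1]-j[2]+c;P=j[1]-j[2]+j[3]
    w=np.array([r0+a*np.sin(j[1])+b*np.cos(A),h+a*np.cos(j[1])-b*np.sin(A)])
    ax=np.array([np.cos(P),-np.sin(P)]);pe=np.array([np.sin(P),np.cos(P)])
    w=w+f*pe+e*ax; s=L*np.cos(j[4]); r=w+s*ax; y=lat+L*np.sin(j[4])*v_s
    return np.array([r[0]*np.cos(j[0])-y*np.sin(j[0]),r[0]*np.sin(j[0])+y*np.cos(j[0]),r[1]]),P
best=None
for v_s in(1,-1):
    s=least_squares(lambda v:np.concatenate([fk(q,v)[0]-p for q,p in D]),[.0,.3,.4,.4,0,.05,.2,0,0])
    if best is None or s.cost<best[0].cost:best=(s,v_s)
sol,v_s=best
if __name__=="__main__":
    print(sol.x,v_s,np.abs(sol.fun).max())
    # IK check at fixed tool axis
    def ik(p,d,g):
        def res(q4):
            q=np.append(q4,0);x,P=fk(q,sol.x);j1,j5=np.radians(q4[0]),np.radians(q4[4])
            r=np.cos(P)*np.cos(j5);t=np.sin(j5)*v_s
            dd=np.array([r*np.cos(j1)-t*np.sin(j1),r*np.sin(j1)+t*np.cos(j1),-np.sin(P)*np.cos(j5)])
            return np.concatenate([(x-p)*10,dd-d])
        s=least_squares(res,g);return s.x,s.cost
    s=get_state();d=s["eef_rot"][:,2];p=s["ee_pos"];g=s["joints"][:5]
    for dz in np.arange(0,.1,.016):
        g,c=ik(p+[.0026,.0006,-dz],d,g);print(round(dz,3),np.round(g,1),c)
E
python3 kin.py
```

```text
[ 0.      0.2834  0.5215  0.4472 -0.1708  0.1329  0.3309 -0.     -0.    ] 1 4.099603782908856e-05
0.0 [ 48.8  -4.4 -51.3  24.4 -21.6] 1.4963689893671504e-18
0.016 [ 48.8  -3.  -52.6  21.6 -21.6] 8.688951890499345e-25
0.032 [ 48.8  -1.4 -53.8  18.8 -21.6] 4.992752265769959e-25
0.048 [ 48.8   0.3 -55.   15.9 -21.6] 1.1393025386782825e-24
0.064 [ 48.8   2.2 -56.1  13.  -21.6] 1.3401597104491373e-24
0.08 [ 48.8   4.2 -57.1  10.  -21.6] 1.5317867443242318e-24
0.096 [ 48.8   6.2 -58.1   7.  -21.6] 7.653645911958491e-25
```

The kinematic model fits to 0.04 mm and the descent is reachable, so I'll lower the plate.

Call:
arm_command(
  plan=[
    {"tx": 0.0026,"ty": 0.0006,"tz": -0.015,"wx": 0.001,"wy": -0.004,"wz": -0.002,"claw": 0.03},
    {"tx": 0.0026,"ty": 0.0006,"tz": -0.032,"wx": 0.001,"wy": -0.004,"wz": -0.002,"claw": 0.03},
    {"tx": 0.0026,"ty": 0.0006,"tz": -0.05,"wx": 0.001,"wy": -0.004,"wz": -0.002,"claw": 0.03},
    {"tx": 0.0026,"ty": 0.0006,"tz": -0.065,"wx": 0.001,"wy": -0.004,"wz": -0.002,"claw": 0.03},
    {"tx": 0.0026,"ty": 0.0006,"tz": -0.075,"wx": 0.001,"wy": -0.004,"wz": -0.002,"claw": 0.03},
    {"tx": 0.0026,"ty": 0.0006,"tz": -0.082,"wx": 0.001,"wy": -0.004,"wz": -0.002,"claw": 0.03},
    {"tx": 0.0026,"ty": 0.0006,"tz": -0.084,"wx": 0.001,"wy": -0.004,"wz": -0.002,"claw": 0.03},
    {"tx": 0.0026,"ty": 0.0006,"tz": -0.084,"wx": 0.001,"wy": -0.004,"wz": -0.002,"claw": 0.03},
  ],
)

```text
time_s: 21.27
ee_pos: [0.3948, 0.2641, 0.0333]
eef_rot: [[-0.877, 0.044, 0.479], [0.04, 0.999, -0.018], [-0.479, 0.003, -0.878]]
wrist_force: [0.4, -0.1, -4.3]
width: 0.0543
grasp_force: 65.2
```

```bash
python3 -c "
from mv import *
s=get_state();print(s['joints'],s['wrist_force'],s['moment'],s['width'],s['grasp_force'])
place('sb','gb.npz',.0)"
```

```text
[ 48.8217   4.6424 -57.4368   8.9545 -21.8688  47.6709] [ 0.3561 -0.1015 -4.2743] [0.0178 0.9282 0.0138] 0.05433109601951195 65.21750807762146
 shift [-0.0017  0.     -0.0144] turn [-0.001  0.002  0.003]
```

Call:
arm_command(
  plan=[
    {"tx": -0.001,"ty": 0,"tz": -0.004,"wx": -0.001,"wy": 0.002,"wz": 0.003,"claw": 0.03},
    {"tx": -0.0015,"ty": 0,"tz": -0.007,"wx": -0.001,"wy": 0.002,"wz": 0.003,"claw": 0.03},
    {"tx": -0.0015,"ty": 0,"tz": -0.009,"wx": -0.001,"wy": 0.002,"wz": 0.003,"claw": 0.03},
    {"tx": -0.0015,"ty": 0,"tz": -0.0105,"wx": -0.001,"wy": 0.002,"wz": 0.003,"claw": 0.03},
    {"tx": -0.0015,"ty": 0,"tz": -0.012,"wx": -0.001,"wy": 0.002,"wz": 0.003,"claw": 0.03},
    {"tx": -0.0015,"ty": 0,"tz": -0.012,"wx": -0.001,"wy": 0.002,"wz": 0.003,"claw": 0.03},
    {"tx": -0.0015,"ty": 0,"tz": -0.012,"wx": -0.001,"wy": 0.002,"wz": 0.003,"claw": 0.03},
    {"tx": -0.0015,"ty": 0,"tz": -0.012,"wx": -0.001,"wy": 0.002,"wz": 0.003,"claw": 0.03},
  ],
)

```text
time_s: 21.93
ee_pos: [0.3933, 0.2647, 0.0216]
eef_rot: [[-0.878, 0.04, 0.478], [0.036, 0.999, -0.017], [-0.478, 0.003, -0.878]]
wrist_force: [-0.1, -0.5, -3.9]
width: 0.0551
grasp_force: 65.2
```

```bash
python3 -c "
from mv import *
s=get_state();print(s['joints'],s['wrist_force'],s['moment'],s['width'],s['grasp_force'])
place('sb','gb.npz',.0)"
```

```text
[ 48.9731   6.0955 -58.1776   6.8033 -21.8054  47.6199] [-0.1366 -0.4988 -3.8794] [ 0.0103  0.9245 -0.0315] 0.05506066030019017 65.24316430091858
 shift [-0.0002 -0.0006 -0.0027] turn [-0.001  0.001 -0.001]
```

Call:
arm_command(
  plan=[
    {"tx": 0,"ty": -0.0005,"tz": -0.001,"wx": 0,"wy": 0,"wz": 0,"claw": 0.03},
    {"tx": 0,"ty": -0.0005,"tz": -0.002,"wx": 0,"wy": 0,"wz": 0,"claw": 0.03},
    {"tx": 0,"ty": -0.0005,"tz": -0.003,"wx": 0,"wy": 0,"wz": 0,"claw": 0.03},
    {"tx": 0,"ty": -0.0005,"tz": -0.003,"wx": 0,"wy": 0,"wz": 0,"claw": 0.03},
    {"tx": 0,"ty": -0.0005,"tz": -0.003,"wx": 0,"wy": 0,"wz": 0,"claw": 0.03},
    {"tx": 0,"ty": -0.0005,"tz": -0.003,"wx": 0,"wy": 0,"wz": 0,"claw": 0.03},
    {"tx": 0,"ty": -0.0005,"tz": -0.003,"wx": 0,"wy": 0,"wz": 0,"claw": 0.03},
    {"tx": 0,"ty": -0.0005,"tz": -0.003,"wx": 0,"wy": 0,"wz": 0,"claw": 0.03},
  ],
)

```text
time_s: 22.6
ee_pos: [0.3942, 0.2645, 0.0197]
eef_rot: [[-0.876, 0.04, 0.48], [0.037, 0.999, -0.016], [-0.48, 0.003, -0.877]]
wrist_force: [-5.0, -2.6, 9.1]
width: 0.0543
grasp_force: 67.1
```

```bash
python3 -c "
from mv import *
s=get_state();print(s['joints'],s['wrist_force'],s['moment'],s['width'],s['grasp_force'])
place('sb','gb.npz',.0)"
```

```text
[ 48.9266   6.379  -58.362    6.1977 -21.8855  47.5735] [-4.9981 -2.6201  9.0883] [-0.3218  0.6541 -0.1908] 0.054270361160287356 67.07027435302734
 shift [-0.0011 -0.0004 -0.0008] turn [-0.002  0.003 -0.   ]
```

Call:
arm_command(
  plan=[
    {"tx": 0,"ty": 0,"tz": 0,"wx": 0,"wy": 0,"wz": 0,"claw": 0.058},
    {"tx": 0,"ty": 0,"tz": 0,"wx": 0,"wy": 0,"wz": 0,"claw": 0.065},
    {"tx": 0,"ty": 0,"tz": 0,"wx": 0,"wy": 0,"wz": 0,"claw": 0.075},
    {"tx": 0,"ty": 0,"tz": 0,"wx": 0,"wy": 0,"wz": 0,"claw": 0.075},
    {"tx": 0,"ty": 0,"tz": 0,"wx": 0,"wy": 0,"wz": 0,"claw": 0.075},
    {"tx": 0,"ty": 0,"tz": 0.003,"wx": 0,"wy": 0,"wz": 0,"claw": 0.075},
    {"tx": 0,"ty": 0,"tz": 0.01,"wx": 0,"wy": 0,"wz": 0,"claw": 0.075},
    {"tx": 0,"ty": 0,"tz": 0.02,"wx": 0,"wy": 0,"wz": 0,"claw": 0.075},
  ],
)

```text
time_s: 23.27
ee_pos: [0.3928, 0.2636, 0.0384]
eef_rot: [[-0.878, 0.04, 0.477], [0.036, 0.999, -0.018], [-0.477, 0.001, -0.879]]
wrist_force: [0.2, -0.2, 0.0]
width: 0.0755
grasp_force: 0.0
```

Call:
arm_command(
  plan=[
    {"tx": 0,"ty": 0,"tz": 0.02,"wx": 0,"wy": 0,"wz": 0,"claw": 0.075},
    {"tx": 0,"ty": 0,"tz": 0.045,"wx": 0,"wy": 0,"wz": 0,"claw": 0.075},
    {"tx": 0,"ty": 0,"tz": 0.075,"wx": 0,"wy": 0,"wz": 0,"claw": 0.075},
    {"tx": 0,"ty": 0,"tz": 0.11,"wx": 0,"wy": 0,"wz": 0,"claw": 0.075},
    {"tx": 0.005,"ty": -0.005,"tz": 0.14,"wx": 0,"wy": 0,"wz": 0,"claw": 0.04},
    {"tx": 0.01,"ty": -0.01,"tz": 0.17,"wx": 0,"wy": 0,"wz": 0,"claw": 0.04},
    {"tx": 0.015,"ty": -0.02,"tz": 0.19,"wx": 0,"wy": 0,"wz": 0,"claw": 0.04},
    {"tx": 0.02,"ty": -0.03,"tz": 0.2,"wx": 0,"wy": 0,"wz": 0,"claw": 0.04},
  ],
)

```text
time_s: 23.93
ee_pos: [0.4146, 0.235, 0.2432]
eef_rot: [[-0.875, 0.039, 0.482], [0.038, 0.999, -0.013], [-0.482, 0.006, -0.876]]
wrist_force: [0.2, -0.5, 0.1]
width: 0.0404
grasp_force: 0.0
```

```bash
python3 - <<'E'
from mv import *
s=get_state();print(s['joints'],s["time_s"])
c=camera("top");f=c["frame"];K,T=c["intrinsics"],c["extrinsics"];np.savez("pics/t2.npz",**c)
cr=f[255:345,200:290,::-1];w=wrist("r3");wf=np.load("pics/r3.npz")["frame"]
m=np.zeros((560,800,3),np.uint8);m[:450,:450]=cv2.resize(cr,(450,450),interpolation=cv2.INTER_CUBIC);m[:252,460:796]=cv2.resize(wf[...,::-1],(336,252));cv2.imwrite("pics/m3.png",m)
go("a",on(.19,.006),32,1,"n","pre a");go("a",on(.092,.004),32,1,"n","grip a")
go("a",on(.19,.006),32,-1,"n","pre a-");
E
```

```text
[ 43.1715 -13.9248 -40.9662  41.6257 -19.8376  41.7533] 23.9333
pre a shift [ 0.0584 -0.2278 -0.0536] turn [ 0.783 -0.043 -1.285]
grip a shift [ 0.1086 -0.2262 -0.1377] turn [ 0.783 -0.043 -1.285]
pre a- shift [ 0.0584 -0.2278 -0.0536] turn [-0.807 -0.044  1.425]
```

View pics/m3.png

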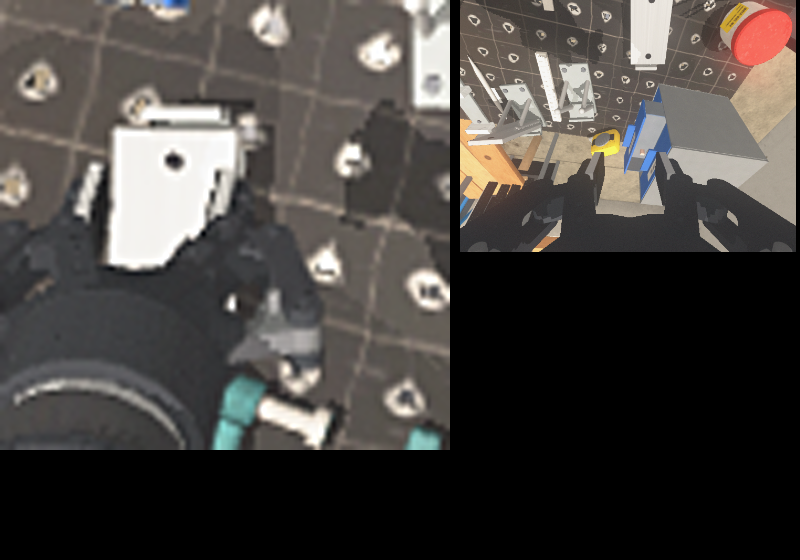

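The short plate lies flat back-up in its bay in the top crop at about (170,195), with the gripper clear. On to the long plate.

Call:
arm_command(
  plan=[
    {"tx": 0.007,"ty": -0.014,"tz": 0,"wx": 0.049,"wy": -0.003,"wz": -0.08,"claw": 0.04},
    {"tx": 0.014,"ty": -0.028,"tz": 0,"wx": 0.098,"wy": -0.005,"wz": -0.16,"claw": 0.04},
    {"tx": 0.021,"ty": -0.042,"tz": 0,"wx": 0.147,"wy": -0.008,"wz": -0.241,"claw": 0.04},
    {"tx": 0.028,"ty": -0.056,"tz": 0,"wx": 0.196,"wy": -0.011,"wz": -0.321,"claw": 0.04},
    {"tx": 0.035,"ty": -0.07,"tz": 0,"wx": 0.245,"wy": -0.013,"wz": -0.402,"claw": 0.04},
    {"tx": 0.043,"ty": -0.084,"tz": 0,"wx": 0.294,"wy": -0.016,"wz": -0.482,"claw": 0.04},
    {"tx": 0.05,"ty": -0.098,"tz": 0,"wx": 0.343,"wy": -0.019,"wz": -0.562,"claw": 0.04},
    {"tx": 0.058,"ty": -0.11,"tz": 0,"wx": 0.3915,"wy": -0.0215,"wz": -0.6425,"claw": 0.04},
  ],
)

```text
time_s: 24.7
ee_pos: [0.4704, 0.1234, 0.2372]
eef_rot: [[-0.615, 0.614, 0.495], [0.712, 0.702, 0.013], [-0.339, 0.361, -0.869]]
wrist_force: [-0.1, 0.4, 1.0]
width: 0.0401
grasp_force: 0.0
```

Call:
arm_command(
  plan=[
    {"tx": 0,"ty": -0.014,"tz": 0,"wx": 0.049,"wy": -0.003,"wz": -0.08,"claw": 0.04},
    {"tx": 0,"ty": -0.03,"tz": 0,"wx": 0.098,"wy": -0.005,"wz": -0.16,"claw": 0.04},
    {"tx": 0,"ty": -0.047,"tz": 0,"wx": 0.147,"wy": -0.008,"wz": -0.241,"claw": 0.04},
    {"tx": 0,"ty": -0.064,"tz": -0.005,"wx": 0.196,"wy": -0.011,"wz": -0.321,"claw": 0.04},
    {"tx": 0,"ty": -0.081,"tz": -0.012,"wx": 0.245,"wy": -0.013,"wz": -0.402,"claw": 0.04},
    {"tx": 0,"ty": -0.098,"tz": -0.02,"wx": 0.294,"wy": -0.016,"wz": -0.482,"claw": 0.04},
    {"tx": 0,"ty": -0.118,"tz": -0.03,"wx": 0.343,"wy": -0.019,"wz": -0.562,"claw": 0.04},
    {"tx": 0,"ty": -0.118,"tz": -0.035,"wx": 0.3915,"wy": -0.0215,"wz": -0.6425,"claw": 0.04},
  ],
)

```text
time_s: 25.37
ee_pos: [0.4696, 0.0038, 0.201]
eef_rot: [[-0.029, 0.851, 0.525], [1.0, 0.023, 0.018], [0.004, 0.525, -0.851]]
wrist_force: [-0.1, -0.0, -0.3]
width: 0.0401
grasp_force: 0.0
```

```bash
python3 - <<'E'
from mv import *
s=get_state();print(s['joints'],s["time_s"])
go("a",on(.14,.004),32,1,"n","near a");go("a",on(.092,.004),32,1,"n","grip a")
E
```

```text
[ -0.4584 -20.8242 -53.6598  25.5027   1.3001  88.3072] 25.3667
near a shift [ 0.0283  0.0033 -0.0562] turn [-0.004 -0.006  0.003]
grip a shift [ 0.0537  0.0041 -0.0969] turn [-0.004 -0.006  0.003]
```

Call:
arm_command(
  plan=[
    {"tx": 0.007,"ty": 0.001,"tz": -0.014,"wx": -0.004,"wy": -0.006,"wz": 0.003,"claw": 0.04},
    {"tx": 0.014,"ty": 0.002,"tz": -0.028,"wx": -0.004,"wy": -0.006,"wz": 0.003,"claw": 0.04},
    {"tx": 0.021,"ty": 0.003,"tz": -0.042,"wx": -0.004,"wy": -0.006,"wz": 0.003,"claw": 0.04},
    {"tx": 0.028,"ty": 0.003,"tz": -0.055,"wx": -0.004,"wy": -0.006,"wz": 0.003,"claw": 0.04},
    {"tx": 0.028,"ty": 0.003,"tz": -0.055,"wx": -0.004,"wy": -0.006,"wz": 0.003,"claw": 0.04},
    {"tx": 0.028,"ty": 0.003,"tz": -0.055,"wx": -0.004,"wy": -0.006,"wz": 0.003,"claw": 0.04},
    {"tx": 0.028,"ty": 0.003,"tz": -0.055,"wx": -0.004,"wy": -0.006,"wz": 0.003,"claw": 0.04},
    {"tx": 0.028,"ty": 0.003,"tz": -0.055,"wx": -0.004,"wy": -0.006,"wz": 0.003,"claw": 0.04},
  ],
)

```text
time_s: 26.03
ee_pos: [0.4993, 0.0093, 0.1492]
eef_rot: [[-0.04, 0.845, 0.533], [0.999, 0.035, 0.02], [-0.002, 0.533, -0.846]]
wrist_force: [0.2, 1.0, 0.3]
width: 0.0401
grasp_force: 0.0
```

```bash
python3 - <<'E'
from mv import *
s=get_state();print(s['joints'],s["time_s"])
go("a",on(.092,.004),32,1,"n","grip a")
E
```

```text
[  0.5052 -13.1939 -56.9052  14.0591   0.8494  88.4266] 26.0333
grip a shift [ 0.0239 -0.0015 -0.0451] turn [ 0.002  0.004 -0.008]
```

Call:
arm_command(
  plan=[
    {"tx": 0.003,"ty": -0.0005,"tz": -0.009,"wx": 0.002,"wy": 0.004,"wz": -0.008,"claw": 0.04},
    {"tx": 0.008,"ty": -0.001,"tz": -0.018,"wx": 0.002,"wy": 0.004,"wz": -0.008,"claw": 0.04},
    {"tx": 0.014,"ty": -0.0015,"tz": -0.028,"wx": 0.002,"wy": 0.004,"wz": -0.008,"claw": 0.04},
    {"tx": 0.02,"ty": -0.0015,"tz": -0.038,"wx": 0.002,"wy": 0.004,"wz": -0.008,"claw": 0.04},
    {"tx": 0.024,"ty": -0.0015,"tz": -0.045,"wx": 0.002,"wy": 0.004,"wz": -0.008,"claw": 0.04},
    {"tx": 0.024,"ty": -0.0015,"tz": -0.045,"wx": 0.002,"wy": 0.004,"wz": -0.008,"claw": 0.04},
    {"tx": 0.024,"ty": -0.0015,"tz": -0.045,"wx": 0.002,"wy": 0.004,"wz": -0.008,"claw": 0.04},
    {"tx": 0.024,"ty": -0.0015,"tz": -0.045,"wx": 0.002,"wy": 0.004,"wz": -0.008,"claw": 0.04},
  ],
)

```text
time_s: 26.7
ee_pos: [0.5233, 0.0077, 0.1041]
eef_rot: [[-0.032, 0.848, 0.53], [0.999, 0.027, 0.017], [-0.0, 0.53, -0.848]]
wrist_force: [0.4, -0.5, -0.2]
width: 0.0398
grasp_force: 0.0
```

```bash
python3 - <<'E'
from mv import *
s=get_state();print(s['joints'],s["time_s"])
go("a",on(.092,.004),32,1,"n","grip a")
E
```

```text
[  0.3449  -5.4218 -58.2361   5.1962   0.7804  88.7444] 26.7
grip a shift [-0.      0.0002  0.0001] turn [ 0. -0. -0.]
```

Call:
arm_command(
  plan=[
    {"tx": 0,"ty": 0,"tz": 0,"wx": 0,"wy": 0,"wz": 0,"claw": 0.015},
    {"tx": 0,"ty": 0,"tz": 0,"wx": 0,"wy": 0,"wz": 0,"claw": 0.013},
    {"tx": 0,"ty": 0,"tz": 0,"wx": 0,"wy": 0,"wz": 0,"claw": 0.01},
    {"tx": 0,"ty": 0,"tz": 0,"wx": 0,"wy": 0,"wz": 0,"claw": 0.0},
    {"tx": 0,"ty": 0,"tz": 0,"wx": 0,"wy": 0,"wz": 0,"claw": 0.0},
    {"tx": 0,"ty": 0,"tz": 0,"wx": 0,"wy": 0,"wz": 0,"claw": 0.0},
    {"tx": 0,"ty": 0,"tz": 0,"wx": 0,"wy": 0,"wz": 0,"claw": 0.0},
    {"tx": 0,"ty": 0,"tz": 0,"wx": 0,"wy": 0,"wz": 0,"claw": 0.0},
  ],
)

```text
time_s: 27.37
ee_pos: [0.5229, 0.0076, 0.1038]
eef_rot: [[-0.032, 0.848, 0.529], [0.999, 0.027, 0.017], [-0.0, 0.53, -0.848]]
wrist_force: [-6.2, -0.1, 7.5]
width: 0.007
grasp_force: 58.6
```

Call:
arm_command(
  plan=[
    {"tx": 0.001,"ty": 0,"tz": 0.008,"wx": 0,"wy": 0,"wz": 0,"claw": 0.0},
    {"tx": 0.002,"ty": 0,"tz": 0.018,"wx": 0,"wy": 0,"wz": 0,"claw": 0.0},
    {"tx": 0.004,"ty": 0,"tz": 0.03,"wx": 0,"wy": 0,"wz": 0,"claw": 0.0},
    {"tx": 0.006,"ty": 0,"tz": 0.044,"wx": 0,"wy": 0,"wz": 0,"claw": 0.0},
    {"tx": 0.008,"ty": 0,"tz": 0.058,"wx": 0,"wy": 0,"wz": 0,"claw": 0.0},
    {"tx": 0.01,"ty": 0,"tz": 0.072,"wx": 0,"wy": 0,"wz": 0,"claw": 0.0},
    {"tx": 0.01,"ty": 0,"tz": 0.08,"wx": 0,"wy": 0,"wz": 0,"claw": 0.0},
    {"tx": 0.01,"ty": 0,"tz": 0.08,"wx": 0,"wy": 0,"wz": 0,"claw": 0.0},
  ],
)

```text
time_s: 28.03
ee_pos: [0.5337, 0.0076, 0.1848]
eef_rot: [[-0.032, 0.847, 0.53], [0.999, 0.027, 0.017], [-0.0, 0.531, -0.848]]
wrist_force: [0.4, 0.8, -5.4]
width: 0.0072
grasp_force: 59.3
```

Call:
arm_command(
  plan=[
    {"tx": 0,"ty": 0,"tz": 0,"wx": -0.052,"wy": -0.0017,"wz": 0.083,"claw": 0.0},
    {"tx": 0,"ty": 0,"tz": 0,"wx": -0.104,"wy": -0.0033,"wz": 0.166,"claw": 0.0},
    {"tx": 0,"ty": 0,"tz": 0,"wx": -0.156,"wy": -0.005,"wz": 0.25,"claw": 0.0},
    {"tx": 0,"ty": 0,"tz": 0,"wx": -0.208,"wy": -0.0066,"wz": 0.333,"claw": 0.0},
    {"tx": 0,"ty": 0,"tz": 0,"wx": -0.26,"wy": -0.0083,"wz": 0.416,"claw": 0.0},
    {"tx": 0,"ty": 0,"tz": 0,"wx": -0.312,"wy": -0.01,"wz": 0.5,"claw": 0.0},
    {"tx": 0,"ty": 0,"tz": 0,"wx": -0.364,"wy": -0.0116,"wz": 0.583,"claw": 0.0},
    {"tx": 0,"ty": 0,"tz": 0,"wx": -0.416,"wy": -0.0132,"wz": 0.666,"claw": 0.0},
  ],
)

```text
time_s: 28.7
ee_pos: [0.5315, 0.0076, 0.1812]
eef_rot: [[-0.626, 0.576, 0.526], [0.684, 0.729, 0.016], [-0.374, 0.37, -0.85]]
wrist_force: [0.0, 0.5, -4.9]
width: 0.0074
grasp_force: 59.2
```

Call:
arm_command(
  plan=[
    {"tx": 0,"ty": 0,"tz": 0,"wx": -0.052,"wy": -0.0017,"wz": 0.083,"claw": 0.0},
    {"tx": 0,"ty": 0,"tz": 0,"wx": -0.104,"wy": -0.0033,"wz": 0.166,"claw": 0.0},
    {"tx": 0,"ty": 0,"tz": 0,"wx": -0.156,"wy": -0.005,"wz": 0.25,"claw": 0.0},
    {"tx": 0,"ty": 0,"tz": 0,"wx": -0.208,"wy": -0.0066,"wz": 0.333,"claw": 0.0},
    {"tx": 0,"ty": 0,"tz": 0,"wx": -0.26,"wy": -0.0083,"wz": 0.416,"claw": 0.0},
    {"tx": 0,"ty": 0,"tz": 0,"wx": -0.312,"wy": -0.01,"wz": 0.5,"claw": 0.0},
    {"tx": 0,"ty": 0,"tz": 0,"wx": -0.364,"wy": -0.0116,"wz": 0.583,"claw": 0.0},
    {"tx": 0,"ty": 0,"tz": 0,"wx": -0.416,"wy": -0.0132,"wz": 0.666,"claw": 0.0},
  ],
)

```text
time_s: 29.37
ee_pos: [0.5315, 0.0076, 0.1812]
eef_rot: [[-0.849, -0.036, 0.527], [-0.032, 0.999, 0.016], [-0.527, -0.003, -0.85]]
wrist_force: [0.7, 0.3, -5.2]
width: 0.0074
grasp_force: 59.2
```

Call:
arm_command(
  plan=[
    {"tx": 0,"ty": 0,"tz": 0,"wx": -0.052,"wy": -0.0017,"wz": 0.083,"claw": 0.0},
    {"tx": 0,"ty": 0,"tz": 0,"wx": -0.104,"wy": -0.0033,"wz": 0.166,"claw": 0.0},
    {"tx": 0,"ty": 0,"tz": 0,"wx": -0.156,"wy": -0.005,"wz": 0.25,"claw": 0.0},
    {"tx": 0,"ty": 0,"tz": 0,"wx": -0.208,"wy": -0.0066,"wz": 0.333,"claw": 0.0},
    {"tx": 0,"ty": 0,"tz": 0,"wx": -0.26,"wy": -0.0083,"wz": 0.416,"claw": 0.0},
    {"tx": 0,"ty": 0,"tz": 0,"wx": -0.312,"wy": -0.01,"wz": 0.5,"claw": 0.0},
    {"tx": 0,"ty": 0,"tz": 0,"wx": -0.364,"wy": -0.0116,"wz": 0.583,"claw": 0.0},
    {"tx": 0,"ty": 0,"tz": 0,"wx": -0.416,"wy": -0.0132,"wz": 0.666,"claw": 0.0},
  ],
)

```text
time_s: 30.03
ee_pos: [0.5314, 0.0076, 0.1812]
eef_rot: [[-0.575, -0.626, 0.527], [-0.729, 0.684, 0.016], [-0.371, -0.375, -0.85]]
wrist_force: [-0.0, -0.5, -5.3]
width: 0.0074
grasp_force: 59.2
```

Call:
arm_command(
  plan=[
    {"tx": 0,"ty": 0,"tz": 0,"wx": -0.052,"wy": -0.0017,"wz": 0.083,"claw": 0.0},
    {"tx": 0,"ty": 0,"tz": 0,"wx": -0.104,"wy": -0.0033,"wz": 0.166,"claw": 0.0},
    {"tx": 0,"ty": 0,"tz": 0,"wx": -0.156,"wy": -0.005,"wz": 0.25,"claw": 0.0},
    {"tx": 0,"ty": 0,"tz": 0,"wx": -0.208,"wy": -0.0066,"wz": 0.333,"claw": 0.0},
    {"tx": 0,"ty": 0,"tz": 0,"wx": -0.26,"wy": -0.0083,"wz": 0.416,"claw": 0.0},
    {"tx": 0,"ty": 0,"tz": 0,"wx": -0.312,"wy": -0.01,"wz": 0.5,"claw": 0.0},
    {"tx": 0,"ty": 0,"tz": 0,"wx": -0.364,"wy": -0.0116,"wz": 0.583,"claw": 0.0},
    {"tx": 0,"ty": 0,"tz": 0,"wx": -0.416,"wy": -0.0132,"wz": 0.666,"claw": 0.0},
  ],
)

```text
time_s: 30.7
ee_pos: [0.5315, 0.0076, 0.1812]
eef_rot: [[0.036, -0.849, 0.527], [-0.999, -0.032, 0.017], [0.002, -0.527, -0.85]]
wrist_force: [1.3, 0.6, -3.8]
width: 0.0072
grasp_force: 59.2
```

```bash
python3 -c "
from mv import *
s=get_state();print(s['joints'],s['grasp_force'],s['ee_pos'])
go('a',on(.122,.010),32,-1,'n','above');go('a',on(.096,.008),32,-1,'n','close');go('a',on(.092,.0045),32,-1,'n','seat')"
```

```text
[  0.3306 -11.3512 -50.5171  19.0219   0.7871 -91.5341] 59.19438600540161 [0.5315 0.0076 0.1812]
above shift [-0.019  -0.0001 -0.0484] turn [ 0.003 -0.003 -0.004]
close shift [-0.007   0.0002 -0.0715] turn [ 0.003 -0.003 -0.004]
seat shift [-0.0078  0.0002 -0.0768] turn [ 0.003 -0.003 -0.004]
```

Call:
arm_command(
  plan=[
    {"tx": -0.004,"ty": 0,"tz": -0.012,"wx": 0.001,"wy": -0.001,"wz": -0.001,"claw": 0.0},
    {"tx": -0.009,"ty": 0,"tz": -0.025,"wx": 0.002,"wy": -0.002,"wz": -0.002,"claw": 0.0},
    {"tx": -0.014,"ty": 0,"tz": -0.038,"wx": 0.003,"wy": -0.003,"wz": -0.004,"claw": 0.0},
    {"tx": -0.019,"ty": 0,"tz": -0.048,"wx": 0.003,"wy": -0.003,"wz": -0.004,"claw": 0.0},
    {"tx": -0.015,"ty": 0,"tz": -0.055,"wx": 0.003,"wy": -0.003,"wz": -0.004,"claw": 0.0},
    {"tx": -0.011,"ty": 0.0001,"tz": -0.062,"wx": 0.003,"wy": -0.003,"wz": -0.004,"claw": 0.0},
    {"tx": -0.008,"ty": 0.0002,"tz": -0.068,"wx": 0.003,"wy": -0.003,"wz": -0.004,"claw": 0.0},
    {"tx": -0.007,"ty": 0.0002,"tz": -0.07,"wx": 0.003,"wy": -0.003,"wz": -0.004,"claw": 0.0},
  ],
)

```text
time_s: 31.37
ee_pos: [0.527, 0.0079, 0.1127]
eef_rot: [[0.028, -0.846, 0.532], [-1.0, -0.022, 0.017], [-0.003, -0.533, -0.846]]
wrist_force: [-0.3, 0.1, -4.9]
width: 0.0071
grasp_force: 59.3
```

```bash
python3 -c "
from mv import *
go('a',on(.092,.0045),32,-1,'n','seat');s=get_state();print(s['wrist_force'],s['moment'],s['joints'])"
```

```text
seat shift [-0.0033 -0.     -0.0083] turn [-0.003  0.003  0.004]
[-0.3422  0.1375 -4.9119] [-0.0279  1.2355 -0.0093] [  0.3498  -5.9993 -57.3642   6.457    0.8024 -90.9579]
```

Call:
arm_command(
  plan=[
    {"tx": -0.001,"ty": 0,"tz": -0.002,"wx": -0.002,"wy": 0.002,"wz": 0.002,"claw": 0.0},
    {"tx": -0.002,"ty": 0,"tz": -0.004,"wx": -0.003,"wy": 0.003,"wz": 0.004,"claw": 0.0},
    {"tx": -0.003,"ty": 0,"tz": -0.006,"wx": -0.003,"wy": 0.003,"wz": 0.004,"claw": 0.0},
    {"tx": -0.004,"ty": 0,"tz": -0.007,"wx": -0.003,"wy": 0.003,"wz": 0.004,"claw": 0.0},
    {"tx": -0.004,"ty": 0,"tz": -0.008,"wx": -0.003,"wy": 0.003,"wz": 0.004,"claw": 0.0},
    {"tx": -0.004,"ty": 0,"tz": -0.0085,"wx": -0.003,"wy": 0.003,"wz": 0.004,"claw": 0.0},
    {"tx": -0.004,"ty": 0,"tz": -0.0085,"wx": -0.003,"wy": 0.003,"wz": 0.004,"claw": 0.0},
    {"tx": -0.004,"ty": 0,"tz": -0.0085,"wx": -0.003,"wy": 0.003,"wz": 0.004,"claw": 0.0},
  ],
)

```text
time_s: 32.03
ee_pos: [0.5223, 0.0079, 0.1052]
eef_rot: [[0.032, -0.847, 0.53], [-0.999, -0.027, 0.017], [-0.0, -0.531, -0.848]]
wrist_force: [0.4, -0.3, -5.0]
width: 0.007
grasp_force: 59.3
```

```bash
python3 -c "
from mv import *
go('a',on(.092,.0045),32,-1,'n','seat');s=get_state();print(s['wrist_force'],s['moment'],s['joints'])"
```

```text
seat shift [ 0.0013 -0.     -0.0008] turn [-0.     0.001  0.   ]
[ 0.4012 -0.3472 -4.9735] [-0.0455  1.2028  0.0285] [  0.3761  -5.6841 -58.3021   5.3352   0.7663 -91.2194]
```

Call:
arm_command(
  plan=[
    {"tx": 0.0004,"ty": 0,"tz": -0.0008,"wx": 0,"wy": 0,"wz": 0,"claw": 0.0},
    {"tx": 0.0009,"ty": 0,"tz": -0.0016,"wx": 0,"wy": 0,"wz": 0,"claw": 0.0},
    {"tx": 0.001,"ty": 0,"tz": -0.0018,"wx": 0,"wy": 0,"wz": 0,"claw": 0.0},
    {"tx": 0.001,"ty": 0,"tz": -0.0018,"wx": 0,"wy": 0,"wz": 0,"claw": 0.0},
    {"tx": 0.001,"ty": 0,"tz": -0.0018,"wx": 0,"wy": 0,"wz": 0,"claw": 0.0},
    {"tx": 0.001,"ty": 0,"tz": -0.0018,"wx": 0,"wy": 0,"wz": 0,"claw": 0.0},
    {"tx": 0.001,"ty": 0,"tz": -0.0018,"wx": 0,"wy": 0,"wz": 0,"claw": 0.0},
    {"tx": 0.001,"ty": 0,"tz": -0.0018,"wx": 0,"wy": 0,"wz": 0,"claw": 0.0},
  ],
)

```text
time_s: 32.7
ee_pos: [0.5234, 0.0077, 0.1041]
eef_rot: [[0.031, -0.847, 0.531], [-1.0, -0.027, 0.016], [0.0, -0.531, -0.847]]
wrist_force: [-13.2, -1.3, 11.6]
width: 0.0073
grasp_force: 62.6
```

```bash
python3 -c "
from mv import *
go('a',on(.092,.0045),32,-1,'n','seat');s=get_state();print(s['wrist_force'],s['moment'],s['joints'])"
```

```text
seat shift [0.0003 0.0002 0.0003] turn [0.    0.002 0.   ]
[-13.2096  -1.2759  11.6275] [-0.033   1.936   0.0779] [  0.3654  -5.4514 -58.3267   5.0307   0.7495 -91.2224]
```

Call:
arm_command(
  plan=[
    {"tx": 0,"ty": 0,"tz": 0,"wx": 0,"wy": 0,"wz": 0,"claw": 0.012},
    {"tx": 0,"ty": 0,"tz": 0,"wx": 0,"wy": 0,"wz": 0,"claw": 0.02},
    {"tx": 0,"ty": 0,"tz": 0,"wx": 0,"wy": 0,"wz": 0,"claw": 0.04},
    {"tx": 0,"ty": 0,"tz": 0,"wx": 0,"wy": 0,"wz": 0,"claw": 0.06},
    {"tx": 0,"ty": 0,"tz": 0,"wx": 0,"wy": 0,"wz": 0,"claw": 0.06},
    {"tx": 0,"ty": 0,"tz": 0,"wx": 0,"wy": 0,"wz": 0,"claw": 0.06},
    {"tx": -0.003,"ty": 0,"tz": 0.006,"wx": 0,"wy": 0,"wz": 0,"claw": 0.06},
    {"tx": -0.006,"ty": 0,"tz": 0.013,"wx": 0,"wy": 0,"wz": 0,"claw": 0.06},
  ],
)

```text
time_s: 33.37
ee_pos: [0.5165, 0.0078, 0.1159]
eef_rot: [[0.032, -0.848, 0.529], [-0.999, -0.027, 0.017], [-0.0, -0.529, -0.849]]
wrist_force: [-0.7, 0.5, 0.4]
width: 0.0601
grasp_force: 0.0
```

Call:
arm_command(
  plan=[
    {"tx": -0.006,"ty": 0,"tz": 0.013,"wx": 0,"wy": 0,"wz": 0,"claw": 0.06},
    {"tx": -0.013,"ty": 0,"tz": 0.028,"wx": 0,"wy": 0,"wz": 0,"claw": 0.06},
    {"tx": -0.016,"ty": 0,"tz": 0.045,"wx": 0,"wy": 0,"wz": 0,"claw": 0.06},
    {"tx": -0.016,"ty": 0,"tz": 0.07,"wx": 0,"wy": 0,"wz": 0,"claw": 0.06},
    {"tx": -0.012,"ty": 0,"tz": 0.1,"wx": 0,"wy": 0,"wz": 0,"claw": 0.06},
    {"tx": -0.006,"ty": 0,"tz": 0.13,"wx": 0,"wy": 0,"wz": 0,"claw": 0.06},
    {"tx": 0,"ty": 0,"tz": 0.15,"wx": 0,"wy": 0,"wz": 0,"claw": 0.06},
    {"tx": 0,"ty": 0,"tz": 0.15,"wx": 0,"wy": 0,"wz": 0,"claw": 0.06},
  ],
)

```text
time_s: 34.03
ee_pos: [0.521, 0.0079, 0.274]
eef_rot: [[0.032, -0.842, 0.539], [-0.999, -0.027, 0.017], [0.0, -0.54, -0.842]]
wrist_force: [1.0, -0.1, 0.6]
width: 0.0602
grasp_force: 0.0
```

```bash
python3 -c "
from mv import *
print(get_state()['joints'])
t=np.radians(-30);d=np.array([np.sin(t),0,-np.cos(t)])
go('a',on(.063,.004)-d*.058,-30,1,'y','pre')"
```

```text
[  0.3814 -18.0186 -42.6795  32.6956   0.7637 -91.2152]
pre shift [ 0.0466  0.0013 -0.1442] turn [ 0.011  0.851 -1.636]
```

Call:
arm_command(
  plan=[
    {"tx": 0.01,"ty": 0,"tz": 0,"wx": 0.001,"wy": 0.053,"wz": -0.102,"claw": 0.08},
    {"tx": 0.02,"ty": 0,"tz": 0,"wx": 0.001,"wy": 0.106,"wz": -0.204,"claw": 0.08},
    {"tx": 0.03,"ty": 0,"tz": 0,"wx": 0.002,"wy": 0.16,"wz": -0.306,"claw": 0.08},
    {"tx": 0.04,"ty": 0,"tz": 0,"wx": 0.003,"wy": 0.213,"wz": -0.408,"claw": 0.08},
    {"tx": 0.05,"ty": 0,"tz": 0,"wx": 0.003,"wy": 0.266,"wz": -0.51,"claw": 0.08},
    {"tx": 0.06,"ty": 0,"tz": 0,"wx": 0.004,"wy": 0.319,"wz": -0.613,"claw": 0.08},
    {"tx": 0.07,"ty": 0,"tz": 0,"wx": 0.005,"wy": 0.372,"wz": -0.715,"claw": 0.08},
    {"tx": 0.08,"ty": 0,"tz": 0,"wx": 0.0055,"wy": 0.4255,"wz": -0.818,"claw": 0.08},
  ],
)

```text
time_s: 34.7
ee_pos: [0.5972, 0.0084, 0.2668]
eef_rot: [[-0.691, -0.722, 0.019], [-0.708, 0.671, -0.222], [0.147, -0.167, -0.975]]
wrist_force: [1.7, 1.2, 0.7]
width: 0.08
grasp_force: 0.0
```

Call:
arm_command(
  plan=[
    {"tx": 0,"ty": 0,"tz": -0.006,"wx": 0.001,"wy": 0.053,"wz": -0.102,"claw": 0.08},
    {"tx": 0,"ty": 0,"tz": -0.012,"wx": 0.001,"wy": 0.106,"wz": -0.204,"claw": 0.08},
    {"tx": 0,"ty": 0,"tz": -0.018,"wx": 0.002,"wy": 0.16,"wz": -0.306,"claw": 0.08},
    {"tx": 0,"ty": 0,"tz": -0.024,"wx": 0.003,"wy": 0.213,"wz": -0.408,"claw": 0.08},
    {"tx": 0,"ty": 0,"tz": -0.03,"wx": 0.003,"wy": 0.266,"wz": -0.51,"claw": 0.08},
    {"tx": 0,"ty": 0,"tz": -0.036,"wx": 0.004,"wy": 0.319,"wz": -0.613,"claw": 0.08},
    {"tx": 0,"ty": 0,"tz": -0.043,"wx": 0.005,"wy": 0.372,"wz": -0.715,"claw": 0.08},
    {"tx": 0,"ty": 0,"tz": -0.05,"wx": 0.0055,"wy": 0.4255,"wz": -0.818,"claw": 0.08},
  ],
)

```text
time_s: 35.37
ee_pos: [0.5971, 0.0083, 0.2163]
eef_rot: [[-0.865, -0.022, -0.502], [-0.024, 1.0, -0.003], [0.502, 0.009, -0.865]]
wrist_force: [0.5, -0.2, -0.9]
width: 0.08
grasp_force: 0.0
```

```bash
python3 -c "
from mv import *
print(get_state()['joints'])
t=np.radians(-30);d=np.array([np.sin(t),0,-np.cos(t)])
go('a',on(.063,.004)-d*.058,-30,1,'y','pre');go('a',on(.063,.004)+d*.022,-30,1,'y','grip')"
```

```text
[  0.7051  47.291   34.9808 107.8149   0.1633  -0.7417]
pre shift [-0.0296  0.0009 -0.0865] turn [-0.009 -0.002  0.01 ]
grip shift [-0.0695 -0.0003 -0.1558] turn [-0.009 -0.002  0.01 ]
```

Call:
arm_command(
  plan=[
    {"tx": -0.008,"ty": 0,"tz": -0.022,"wx": -0.004,"wy": -0.002,"wz": 0.005,"claw": 0.08},
    {"tx": -0.016,"ty": 0.001,"tz": -0.044,"wx": -0.009,"wy": -0.002,"wz": 0.01,"claw": 0.08},
    {"tx": -0.024,"ty": 0.001,"tz": -0.066,"wx": -0.009,"wy": -0.002,"wz": 0.01,"claw": 0.08},
    {"tx": -0.03,"ty": 0.001,"tz": -0.086,"wx": -0.009,"wy": -0.002,"wz": 0.01,"claw": 0.08},
    {"tx": -0.039,"ty": 0.0005,"tz": -0.102,"wx": -0.009,"wy": -0.002,"wz": 0.01,"claw": 0.08},
    {"tx": -0.048,"ty": 0.0005,"tz": -0.118,"wx": -0.009,"wy": -0.002,"wz": 0.01,"claw": 0.08},
    {"tx": -0.055,"ty": 0,"tz": -0.13,"wx": -0.009,"wy": -0.002,"wz": 0.01,"claw": 0.08},
    {"tx": -0.055,"ty": 0,"tz": -0.13,"wx": -0.009,"wy": -0.002,"wz": 0.01,"claw": 0.08},
  ],
)

```text
time_s: 36.03
ee_pos: [0.5394, 0.0078, 0.0845]
eef_rot: [[-0.864, -0.036, -0.502], [-0.032, 0.999, -0.018], [0.502, 0.0, -0.865]]
wrist_force: [0.2, 0.3, -1.2]
width: 0.0799
grasp_force: 0.0
```

```bash
python3 -c "
from mv import *
print(get_state()['joints'])
t=np.radians(-30);d=np.array([np.sin(t),0,-np.cos(t)])
go('a',on(.063,.004)+d*.022,-30,1,'y','grip')"
```

```text
[ 1.1223 43.7576 10.9962 87.3929 -0.4849 -0.8359]
grip shift [-0.0118  0.0002 -0.024 ] turn [ 0.    -0.003 -0.005]
```

Call:
arm_command(
  plan=[
    {"tx": -0.005,"ty": 0,"tz": -0.009,"wx": 0,"wy": -0.003,"wz": -0.005,"claw": 0.08},
    {"tx": -0.01,"ty": 0,"tz": -0.018,"wx": 0,"wy": -0.003,"wz": -0.005,"claw": 0.08},
    {"tx": -0.015,"ty": 0,"tz": -0.027,"wx": 0,"wy": -0.003,"wz": -0.005,"claw": 0.08},
    {"tx": -0.015,"ty": 0,"tz": -0.027,"wx": 0,"wy": -0.003,"wz": -0.005,"claw": 0.08},
    {"tx": -0.015,"ty": 0,"tz": -0.027,"wx": 0,"wy": -0.003,"wz": -0.005,"claw": 0.065},
    {"tx": -0.015,"ty": 0,"tz": -0.027,"wx": 0,"wy": -0.003,"wz": -0.005,"claw": 0.062},
    {"tx": -0.015,"ty": 0,"tz": -0.027,"wx": 0,"wy": -0.003,"wz": -0.005,"claw": 0.059},
    {"tx": -0.015,"ty": 0,"tz": -0.027,"wx": 0,"wy": -0.003,"wz": -0.005,"claw": 0.057},
  ],
)

```text
time_s: 36.7
ee_pos: [0.5279, 0.0079, 0.0597]
eef_rot: [[-0.869, -0.031, -0.494], [-0.027, 1.0, -0.016], [0.495, -0.0, -0.869]]
wrist_force: [-0.3, 0.8, 0.2]
width: 0.0572
grasp_force: 0.0
```

Call:
arm_command(
  plan=[
    {"tx": 0,"ty": 0,"tz": 0,"wx": 0,"wy": 0,"wz": 0,"claw": 0.055},
    {"tx": 0,"ty": 0,"tz": 0,"wx": 0,"wy": 0,"wz": 0,"claw": 0.05},
    {"tx": 0,"ty": 0,"tz": 0,"wx": 0,"wy": 0,"wz": 0,"claw": 0.04},
    {"tx": 0,"ty": 0,"tz": 0,"wx": 0,"wy": 0,"wz": 0,"claw": 0.03},
    {"tx": 0,"ty": 0,"tz": 0,"wx": 0,"wy": 0,"wz": 0,"claw": 0.03},
    {"tx": 0,"ty": 0,"tz": 0,"wx": 0,"wy": 0,"wz": 0,"claw": 0.03},
    {"tx": 0,"ty": 0,"tz": 0,"wx": 0,"wy": 0,"wz": 0,"claw": 0.03},
    {"tx": 0,"ty": 0,"tz": 0,"wx": 0,"wy": 0,"wz": 0,"claw": 0.03},
  ],
)

```text
time_s: 37.37
ee_pos: [0.528, 0.0077, 0.0599]
eef_rot: [[-0.869, -0.032, -0.494], [-0.027, 1.0, -0.016], [0.494, -0.0, -0.869]]
wrist_force: [2.9, -1.2, 5.2]
width: 0.0545
grasp_force: 62.7
```

```bash
python3 -c "
from mv import *
s=get_state();print(s['joints'],s['wrist_force'],s['width'],s['grasp_force'])
savegrip('a',.126,'ga.npz');g=np.load('ga.npz');print(g['R'],g['p'])
place('lb','ga.npz',.10);place('lb','ga.npz',0)"
```

```text
[ 1.0749 43.2404  6.8686 83.234  -0.3784 -0.6252] [ 2.8819 -1.1973  5.2193] 0.054531788592922154 62.740548849105835
[[ 0.8798 -0.0004 -0.4754]
 [-0.0004 -1.      0.    ]
 [-0.4754  0.0002 -0.8798]] [ 0.0005  0.0002 -0.0223]
 shift [ 0.0167 -0.116   0.0527] turn [-0.001 -1.012 -0.059]
 shift [ 0.0167 -0.116  -0.0473] turn [-0.001 -1.012 -0.059]
```

Call:
arm_command(
  plan=[
    {"tx": 0.001,"ty": 0,"tz": 0.006,"wx": 0,"wy": 0,"wz": 0,"claw": 0.03},
    {"tx": 0.003,"ty": 0,"tz": 0.014,"wx": 0,"wy": 0,"wz": 0,"claw": 0.03},
    {"tx": 0.006,"ty": 0,"tz": 0.024,"wx": 0,"wy": 0,"wz": 0,"claw": 0.03},
    {"tx": 0.01,"ty": 0,"tz": 0.036,"wx": 0,"wy": 0,"wz": 0,"claw": 0.03},
    {"tx": 0.014,"ty": 0,"tz": 0.05,"wx": 0,"wy": 0,"wz": 0,"claw": 0.03},
    {"tx": 0.018,"ty": 0,"tz": 0.065,"wx": 0,"wy": 0,"wz": 0,"claw": 0.03},
    {"tx": 0.02,"ty": 0,"tz": 0.08,"wx": 0,"wy": 0,"wz": 0,"claw": 0.03},
    {"tx": 0.02,"ty": 0,"tz": 0.09,"wx": 0,"wy": 0,"wz": 0,"claw": 0.03},
  ],
)

```text
time_s: 38.03
ee_pos: [0.5482, 0.0079, 0.1509]
eef_rot: [[-0.869, -0.031, -0.494], [-0.027, 1.0, -0.016], [0.494, -0.0, -0.869]]
wrist_force: [-0.2, -0.1, -4.7]
width: 0.0548
grasp_force: 64.3
```

Call:
arm_command(
  plan=[
    {"tx": 0.0,"ty": 0,"tz": 0.01,"wx": 0,"wy": -0.12,"wz": -0.007,"claw": 0.03},
    {"tx": 0.0,"ty": -0.005,"tz": 0.02,"wx": 0,"wy": -0.24,"wz": -0.014,"claw": 0.03},
    {"tx": 0.0,"ty": -0.012,"tz": 0.02,"wx": 0,"wy": -0.36,"wz": -0.021,"claw": 0.03},
    {"tx": 0.0,"ty": -0.02,"tz": 0.02,"wx": 0,"wy": -0.48,"wz": -0.028,"claw": 0.03},
    {"tx": 0.0,"ty": -0.03,"tz": 0.02,"wx": -0.001,"wy": -0.6,"wz": -0.035,"claw": 0.03},
    {"tx": 0.0,"ty": -0.04,"tz": 0.02,"wx": -0.001,"wy": -0.72,"wz": -0.042,"claw": 0.03},
    {"tx": 0.0,"ty": -0.05,"tz": 0.02,"wx": -0.001,"wy": -0.84,"wz": -0.049,"claw": 0.03},
    {"tx": 0.0,"ty": -0.06,"tz": 0.015,"wx": -0.001,"wy": -0.96,"wz": -0.056,"claw": 0.03},
  ],
)

```text
time_s: 38.7
ee_pos: [0.5469, -0.0525, 0.1662]
eef_rot: [[-0.901, 0.03, 0.433], [0.026, 1.0, -0.015], [-0.434, -0.002, -0.901]]
wrist_force: [1.9, 0.0, -6.5]
width: 0.055
grasp_force: 65.3
```

```bash
python3 -c "
from mv import *
s=get_state();print(s['joints'],s['wrist_force'],s['width'],s['grasp_force'])
place('lb','ga.npz',.08);place('lb','ga.npz',0)"; sed -i 's/print(round(dz,3)/print(round(dz,3)/; s/\[.0026,.0006,-dz\]/[float(__import__("sys").argv[1]),float(__import__("sys").argv[2]),-dz]/; s/arange(0,.1,.016)/arange(0,.16,.03)/' kin.py; python3 kin.py 0 -.055
```

```text
[ -6.7097  -4.5161 -43.6414  25.2514   2.0382  -4.5368] [ 1.8672  0.0227 -6.4532] 0.054990841317459196 65.25667905807495
 shift [-0.0022 -0.0558 -0.0736] turn [ 0.001 -0.047 -0.003]
 shift [-0.0022 -0.0558 -0.1536] turn [ 0.001 -0.047 -0.003]
[ 0.      0.2834  0.5215  0.4472 -0.1708  0.1329  0.3309 -0.     -0.    ] 1 4.099603782908856e-05
0.0 [-14.2  -3.3 -42.5  25.6   5.3] 4.975910870274915e-18
0.03 [-14.2  -1.2 -45.   21.    5.3] 2.2898191819543182e-21
0.06 [-14.2   1.2 -47.4  16.2   5.3] 2.0966686618956724e-21
0.09 [-14.2   4.  -49.5  11.3   5.3] 3.506387170782986e-21
0.12 [-14.2   7.1 -51.4   6.3   5.3] 4.003286819931618e-21
0.15 [-14.2  10.6 -53.1   1.1   5.3] 3.1322977627460184e-21
```

Reachable. I'll move over the long bay, then down in stages.

Call:
arm_command(
  plan=[
    {"tx": -0.001,"ty": -0.012,"tz": 0,"wx": 0,"wy": -0.02,"wz": 0,"claw": 0.03},
    {"tx": -0.002,"ty": -0.024,"tz": -0.01,"wx": 0.001,"wy": -0.04,"wz": -0.003,"claw": 0.03},
    {"tx": -0.002,"ty": -0.036,"tz": -0.02,"wx": 0.001,"wy": -0.047,"wz": -0.003,"claw": 0.03},
    {"tx": -0.002,"ty": -0.048,"tz": -0.035,"wx": 0.001,"wy": -0.047,"wz": -0.003,"claw": 0.03},
    {"tx": -0.002,"ty": -0.056,"tz": -0.055,"wx": 0.001,"wy": -0.047,"wz": -0.003,"claw": 0.03},
    {"tx": -0.002,"ty": -0.056,"tz": -0.073,"wx": 0.001,"wy": -0.047,"wz": -0.003,"claw": 0.03},
    {"tx": -0.002,"ty": -0.056,"tz": -0.073,"wx": 0.001,"wy": -0.047,"wz": -0.003,"claw": 0.03},
    {"tx": -0.002,"ty": -0.056,"tz": -0.073,"wx": 0.001,"wy": -0.047,"wz": -0.003,"claw": 0.03},
  ],
)

```text
time_s: 39.37
ee_pos: [0.5427, -0.1076, 0.0893]
eef_rot: [[-0.885, 0.034, 0.464], [0.031, 0.999, -0.014], [-0.464, 0.002, -0.886]]
wrist_force: [0.1, 0.9, -4.0]
width: 0.0546
grasp_force: 66.0
```

```bash
python3 -c "
from mv import *
s=get_state();print(s['joints'],s['wrist_force'],s['moment'])
place('lb','ga.npz',0)"
```

```text
[-14.8249   1.5404 -51.0658  10.3358   6.0494 -11.4201] [ 0.1401  0.8905 -3.9519] [ 0.0142  0.9048 -0.0128]
 shift [ 0.002  -0.0007 -0.0768] turn [-0.002 -0.012 -0.   ]
```

Call:
arm_command(
  plan=[
    {"tx": 0.001,"ty": -0.0005,"tz": -0.012,"wx": -0.002,"wy": -0.006,"wz": 0,"claw": 0.03},
    {"tx": 0.002,"ty": -0.0007,"tz": -0.026,"wx": -0.002,"wy": -0.012,"wz": 0,"claw": 0.03},
    {"tx": 0.002,"ty": -0.0007,"tz": -0.04,"wx": -0.002,"wy": -0.012,"wz": 0,"claw": 0.03},
    {"tx": 0.002,"ty": -0.0007,"tz": -0.052,"wx": -0.002,"wy": -0.012,"wz": 0,"claw": 0.03},
    {"tx": 0.002,"ty": -0.0007,"tz": -0.06,"wx": -0.002,"wy": -0.012,"wz": 0,"claw": 0.03},
    {"tx": 0.002,"ty": -0.0007,"tz": -0.063,"wx": -0.002,"wy": -0.012,"wz": 0,"claw": 0.03},
    {"tx": 0.002,"ty": -0.0007,"tz": -0.063,"wx": -0.002,"wy": -0.012,"wz": 0,"claw": 0.03},
    {"tx": 0.002,"ty": -0.0007,"tz": -0.063,"wx": -0.002,"wy": -0.012,"wz": 0,"claw": 0.03},
  ],
)

```text
time_s: 40.03
ee_pos: [0.5481, -0.1088, 0.0294]
eef_rot: [[-0.876, 0.033, 0.481], [0.028, 0.999, -0.017], [-0.481, -0.001, -0.877]]
wrist_force: [-0.8, -0.5, -5.0]
width: 0.0546
grasp_force: 66.0
```

```bash
python3 -c "
from mv import *
s=get_state();print(s['joints'],s['wrist_force'],s['moment'])
place('lb','ga.npz',0)"
```

```text
[-14.8652   8.5825 -55.3298  -2.046    6.1425 -11.454 ] [-0.7603 -0.4724 -4.9908] [0.0417 0.9235 0.0434]
 shift [-0.0034  0.0005 -0.0168] turn [ 0.001  0.006 -0.001]
```

Call:
arm_command(
  plan=[
    {"tx": -0.002,"ty": 0,"tz": -0.004,"wx": 0.001,"wy": 0.006,"wz": 0,"claw": 0.03},
    {"tx": -0.0034,"ty": 0.0005,"tz": -0.008,"wx": 0.001,"wy": 0.006,"wz": 0,"claw": 0.03},
    {"tx": -0.0034,"ty": 0.0005,"tz": -0.011,"wx": 0.001,"wy": 0.006,"wz": 0,"claw": 0.03},
    {"tx": -0.0034,"ty": 0.0005,"tz": -0.013,"wx": 0.001,"wy": 0.006,"wz": 0,"claw": 0.03},
    {"tx": -0.0034,"ty": 0.0005,"tz": -0.014,"wx": 0.001,"wy": 0.006,"wz": 0,"claw": 0.03},
    {"tx": -0.0034,"ty": 0.0005,"tz": -0.0145,"wx": 0.001,"wy": 0.006,"wz": 0,"claw": 0.03},
    {"tx": -0.0034,"ty": 0.0005,"tz": -0.0145,"wx": 0.001,"wy": 0.006,"wz": 0,"claw": 0.03},
    {"tx": -0.0034,"ty": 0.0005,"tz": -0.0145,"wx": 0.001,"wy": 0.006,"wz": 0,"claw": 0.03},
  ],
)

```text
time_s: 40.7
ee_pos: [0.5439, -0.1084, 0.0137]
eef_rot: [[-0.88, 0.033, 0.474], [0.029, 0.999, -0.016], [-0.475, -0.0, -0.88]]
wrist_force: [-0.2, 0.2, -4.8]
width: 0.0549
grasp_force: 66.1
```

```bash
python3 -c "
from mv import *
s=get_state();print(s['joints'],s['wrist_force'],s['moment'])
place('lb','ga.npz',0)"
```

```text
[-14.9226  10.2984 -56.2004  -4.214    6.1271 -11.5004] [-0.2406  0.2222 -4.8332] [0.0898 0.897  0.0122]
 shift [ 0.0008  0.0001 -0.0012] turn [ 0.    -0.001 -0.   ]
```

Call:
arm_command(
  plan=[
    {"tx": 0.0005,"ty": 0,"tz": -0.0007,"wx": 0,"wy": 0,"wz": 0,"claw": 0.03},
    {"tx": 0.0008,"ty": 0,"tz": -0.0014,"wx": 0,"wy": 0,"wz": 0,"claw": 0.03},
    {"tx": 0.0008,"ty": 0,"tz": -0.002,"wx": 0,"wy": 0,"wz": 0,"claw": 0.03},
    {"tx": 0.0008,"ty": 0,"tz": -0.002,"wx": 0,"wy": 0,"wz": 0,"claw": 0.03},
    {"tx": 0.0008,"ty": 0,"tz": -0.002,"wx": 0,"wy": 0,"wz": 0,"claw": 0.03},
    {"tx": 0.0008,"ty": 0,"tz": -0.002,"wx": 0,"wy": 0,"wz": 0,"claw": 0.03},
    {"tx": 0.0008,"ty": 0,"tz": -0.002,"wx": 0,"wy": 0,"wz": 0,"claw": 0.03},
    {"tx": 0.0008,"ty": 0,"tz": -0.002,"wx": 0,"wy": 0,"wz": 0,"claw": 0.03},
  ],
)

```text
time_s: 41.37
ee_pos: [0.5461, -0.1085, 0.0134]
eef_rot: [[-0.878, 0.033, 0.477], [0.029, 0.999, -0.016], [-0.478, -0.0, -0.879]]
wrist_force: [-6.6, 1.3, 10.8]
width: 0.0547
grasp_force: 67.9
```

Call:
arm_command(
  plan=[
    {"tx": 0,"ty": 0,"tz": 0,"wx": 0,"wy": 0,"wz": 0,"claw": 0.058},
    {"tx": 0,"ty": 0,"tz": 0,"wx": 0,"wy": 0,"wz": 0,"claw": 0.065},
    {"tx": 0,"ty": 0,"tz": 0,"wx": 0,"wy": 0,"wz": 0,"claw": 0.075},
    {"tx": 0,"ty": 0,"tz": 0,"wx": 0,"wy": 0,"wz": 0,"claw": 0.075},
    {"tx": 0,"ty": 0,"tz": 0,"wx": 0,"wy": 0,"wz": 0,"claw": 0.075},
    {"tx": 0,"ty": 0,"tz": 0.003,"wx": 0,"wy": 0,"wz": 0,"claw": 0.075},
    {"tx": 0,"ty": 0,"tz": 0.01,"wx": 0,"wy": 0,"wz": 0,"claw": 0.075},
    {"tx": 0,"ty": 0,"tz": 0.02,"wx": 0,"wy": 0,"wz": 0,"claw": 0.075},
  ],
)

```text
time_s: 42.03
ee_pos: [0.5438, -0.1082, 0.0314]
eef_rot: [[-0.881, 0.033, 0.473], [0.03, 0.999, -0.016], [-0.473, 0.0, -0.881]]
wrist_force: [-0.4, 0.1, 0.3]
width: 0.075
grasp_force: 0.0
```

Call:
arm_command(
  plan=[
    {"tx": 0,"ty": 0,"tz": 0.02,"wx": 0,"wy": 0,"wz": 0,"claw": 0.075},
    {"tx": 0,"ty": 0,"tz": 0.045,"wx": 0,"wy": 0,"wz": 0,"claw": 0.075},
    {"tx": 0,"ty": 0,"tz": 0.075,"wx": 0,"wy": 0,"wz": 0,"claw": 0.075},
    {"tx": 0,"ty": 0.01,"tz": 0.11,"wx": 0,"wy": 0,"wz": 0,"claw": 0.075},
    {"tx": 0,"ty": 0.03,"tz": 0.145,"wx": 0,"wy": 0,"wz": 0,"claw": 0.075},
    {"tx": 0,"ty": 0.055,"tz": 0.175,"wx": 0,"wy": 0.08,"wz": 0,"claw": 0.075},
    {"tx": 0,"ty": 0.08,"tz": 0.2,"wx": 0,"wy": 0.16,"wz": 0,"claw": 0.04},
    {"tx": 0,"ty": 0.11,"tz": 0.22,"wx": 0,"wy": 0.24,"wz": 0,"claw": 0.04},
  ],
)

```text
time_s: 42.7
ee_pos: [0.5445, 0.002, 0.2567]
eef_rot: [[-0.967, 0.034, 0.253], [0.03, 0.999, -0.017], [-0.254, -0.009, -0.967]]
wrist_force: [1.5, -0.7, -0.7]
width: 0.0524
grasp_force: 0.0
```

Call:
arm_command(
  plan=[
    {"tx": 0.01,"ty": 0.02,"tz": 0.02,"wx": 0,"wy": 0.08,"wz": 0,"claw": 0.04},
    {"tx": 0.02,"ty": 0.04,"tz": 0.03,"wx": 0,"wy": 0.16,"wz": 0,"claw": 0.04},
    {"tx": 0.03,"ty": 0.06,"tz": 0.04,"wx": 0,"wy": 0.24,"wz": 0,"claw": 0.04},
    {"tx": 0.04,"ty": 0.08,"tz": 0.05,"wx": 0,"wy": 0.32,"wz": 0,"claw": 0.04},
    {"tx": 0.05,"ty": 0.09,"tz": 0.06,"wx": 0,"wy": 0.4,"wz": 0,"claw": 0.04},
    {"tx": 0.05,"ty": 0.1,"tz": 0.06,"wx": 0,"wy": 0.48,"wz": 0,"claw": 0.04},
    {"tx": 0.05,"ty": 0.1,"tz": 0.06,"wx": 0,"wy": 0.56,"wz": 0,"claw": 0.04},
    {"tx": 0.05,"ty": 0.1,"tz": 0.06,"wx": 0,"wy": 0.56,"wz": 0,"claw": 0.04},
  ],
)

```text
time_s: 43.37
ee_pos: [0.5956, 0.1021, 0.3063]
eef_rot: [[-0.95, 0.022, -0.312], [0.029, 0.999, -0.018], [0.311, -0.026, -0.95]]
wrist_force: [1.1, -0.6, -2.0]
width: 0.0398
grasp_force: 0.0
```

```bash
python3 - <<'E'
from mv import *
s=get_state();print(s['joints'],s["ee_pos"],s["eef_rot"],s["time_s"])
K,T=wrist("f1");
for k,L in(("lb",.126),("sb",.104)):
    R,o=frame(k);P=np.array([[x,y,.008] for x,y in((-L/2,-.028),(-L/2,.028),(L/2,.028),(L/2,-.028))])@R.T+o
    print(k,proj(K,T,P).round(0).tolist())
f=cv2.imread("pics/f1.png");cv2.imwrite("pics/f1b.png",cv2.resize(f,(800,600)))
E
```

```text
[  8.7806  35.5288  30.7559 103.3599   1.7366  10.0111] [0.5956 0.1021 0.3063] [[-0.9498  0.0222 -0.3121]
 [ 0.0291  0.9994 -0.0175]
 [ 0.3115 -0.0257 -0.9499]] 43.3667
lb [[125.0, 178.0], [172.0, 178.0], [169.0, 286.0], [121.0, 286.0]]
sb [[440.0, 51.0], [489.0, 51.0], [489.0, 139.0], [440.0, 139.0]]
```

View pics/f1b.png

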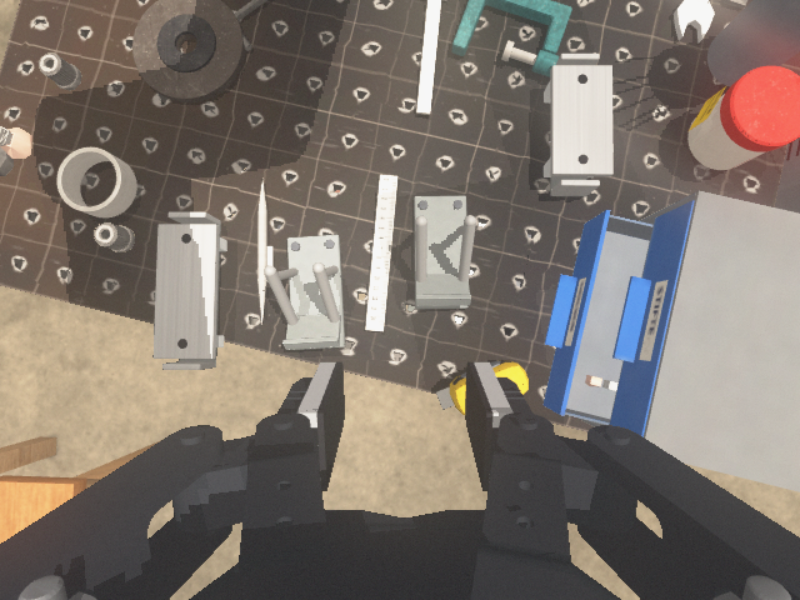

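Both plates lie back up between the end stops. The long plate's corners, about (158,224) to (217,360), and the short plate's, about (552,67) to (613,175), match their predicted places within about 3 px. The loose things appear unmoved and the gripper is clear.

```bash
python3 -c "
from bench import hand_in
print(hand_in())"
```

```text
the job is handed in; nothing more can be done
None
```

Both plates are turned over, lying back-up in their own bays and released, and the job is handed in after about 43 s of robot time; `hand_in()` gave no verdict, so success rests on my final picture, where both match their target outlines.

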